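# Load the chilled condiment stand and lower its cover

## Task

Load the sloping condiment stand for service: put the blue cold plate into the bay between the four corner guides, flat on its floor, then set the black pan upright and squarely on top of the plate, lengthwise up the slope and without dropping either. Then lower the hinged metal cover gently, not letting it fall, until it rests fully shut on its stops; leave the bell, stapler and spice jar where they are.

Things in the scene. Friction and masses are not known exactly. Their poses are not given: they have to be found in the camera images.
- bay: Sloping steel bay of the stand. Origin: centre of its floor's top face, 55 mm above the counter; x points up the slope (away from the robot, 28 degrees above level), y level to the left, z square out of the floor (leans 28 degrees to the robot). L-shaped corner guides, with flared lips 46 mm high, leave a pocket 108 (x) x 64 (y) mm; 70 mm gaps along its two long sides are free for fingers.
- stand: Fixed foot of the condiment stand, 150 x 170 mm; origin on the counter, right below the bay's origin. In the bay's frame: the floor is 136 x 170 mm, two stop posts 80 mm high stand at x -53, y +-76 mm, and the back panel, 78 mm high, at x 65 to 71 mm.
- cover (a joint): Hinge angle of the aluminium cover, rad: 0 fully shut (parallel to the bay's floor, on its stops), growing as it opens upward; 2.06 is vertical, 2.25 its open stop. It starts open, between 1.78 and 2.12. Friction holds it where it is left above about 1.75; below about 1.65 it falls shut unless held. It weighs 0.3 kg.
- cover_hinge (a point): Middle of the cover's hinge line, at x 68, y 0, z 84 mm in the bay's frame; the hinge runs along the bay's y axis.
- cover_bar (a point): Middle of the cover's black handle bar: round, 12 mm thick, 100 mm long, parallel to the hinge, 172 mm from it in the cover's plane, on two arms at its ends (88 mm between them); 46 mm from the bar's centre to the cover's edge. Cover: 168 mm wide, 4 mm thick. At angle t the bar is at x = 68 - 172 cos t, z = 84 + 172 sin t mm in the bay's frame.
- cold_plate: Blue plastic cold plate, 100 (x) x 56 (y) x 20 (z) mm, about 0.25 kg, lying flat on the counter with its white filler cap up. Origin: centre of its underside; x along its length.
- pan: Black open rectangular pan, empty, 100 (x) x 56 (y) x 52 (z) mm outside, walls 4 mm, about 0.16 kg, standing upright on the counter. Origin: centre of its underside; x along its length. The plate and pan stand side by side, in either order.
- service_bell: Chrome counter bell, 86 mm wide, 65 mm high; origin at the centre of its underside. A bystander.
- stapler: Orange and black stapler, 36 x 130 x 44 mm; origin at the centre of its underside. A bystander.
- spice_jar: Spice jar with red cap, 45 mm wide, 106 mm high; origin at the centre of its underside. A bystander.
Things that resemble listed ones, but are neither listed nor needed, are in the scene too. There is more than one size of the cold_plate; the job needs the larger.

How it is judged:
On the way, in this order (a step that is already met when the one before it is completed fails the run):
1. the cold plate lies flat on the bay's floor between the guides, within 8 mm of its centre (x of cold_plate in the frame of bay between -0.008 and 0.008 m and y of cold_plate in the frame of bay between -0.008 and 0.008 m and z of cold_plate in the frame of bay between -0.004 and 0.005 m and angle between the z axis of cold_plate and the z axis of bay, either way round below 0.08 rad and angle between the x axis of cold_plate and the x axis of bay, either way round below 0.14 rad), for 0.2 s.
2. the pan stands upright on the plate, within 8 mm of the bay's centre, with the plate still in place and the cover still open (all of step 1 and x of pan in the frame of bay between -0.008 and 0.008 m and y of pan in the frame of bay between -0.008 and 0.008 m and z of pan in the frame of bay between 0.015 and 0.026 m and angle between the z axis of pan and the z axis of bay, either way round below 0.08 rad and angle between the x axis of pan and the x axis of bay, either way round below 0.14 rad and value of joint cover above 1 rad), for 0.2 s.
At the end, for the whole second after the job is handed in: Plate flat on the bay floor, pan upright on it: each within 8 mm of the bay's centre, 6 mm in height, 0.08 rad of parallel to the floor and 0.14 rad of lengthwise up the slope. Cover shut within 0.04 rad. All at rest and let go (all of step 1 and x of pan in the frame of bay between -0.008 and 0.008 m and y of pan in the frame of bay between -0.008 and 0.008 m and z of pan in the frame of bay between 0.015 and 0.026 m and angle between the z axis of pan and the z axis of bay, either way round below 0.08 rad and angle between the x axis of pan and the x axis of bay, either way round below 0.14 rad and value of joint cover below 0.04 rad and linear speed of each of pan, cold_plate below 0.02 m/s and velocity of joint cover between -0.05 and 0.05 rad/s); the robot touches nothing.
It fails at once if the cover falls shut: faster than 1.6 rad/s in its last 0.25 rad (value of joint cover below 0.25 rad and velocity of joint cover below -1.6 rad/s).
It fails at once if the plate or pan is dropped or thrown into the bay: faster than 0.7 m/s within 100 mm of the bay's origin ((distance between cold_plate and bay below 0.1 m and linear speed of cold_plate above 0.7 m/s) or (distance between pan and bay below 0.1 m and linear speed of pan above 0.7 m/s)).
It fails at once if the bell, stapler or spice jar is moved more than 30 mm (distance of any of service_bell, stapler, spice_jar from where it was at the start of the episode above 0.03 m).
It also fails if it takes over 72 s, if anything falls off the work surface, if the arm or the gripper's body presses on something with over 40 N, if the wrist force passes 120 N, or if a joint passes its speed limit or range.

## Robot

A 7-joint arm with a two-finger parallel gripper is mounted at the origin on a cart in front of the work surface, level with it; the furniture and walls round the work are solid. World frame = base frame: x ahead of the robot, y to its left, z up, the work surface at z = 0. Lengths are in m, angles in rad, forces in N, time in s.
With the tool pointing down it reaches from about 0.35 to 0.9 m from the base axis. Payload 8.1 kg.
Tool frame: the origin (TCP) lies between the finger pads; the fingertips stand 22 mm ahead of it and the grasp point (between the pads) lies 3 mm ahead of it (arm.tip_reach is the distance from the TCP to the fingertips, in m); z points along the fingers, y is the line along which they close (so a half turn about z gives the same grasp; the last joint's range is limited). The gripper opens to 92 mm and grips with 3 to 60 N. Pads are 19 mm wide; open, the fingers measure 130 mm over their backs; the gripper's body (75 mm by 190 mm) begins 47 mm behind the grasp point.
Start: joints at [-1.232, 0.434, 0.025, 1.573, -0.012, 1.134, -0.075], TCP at [0.267, 0.565, 0.249] pointing down, gripper open.
Joint ranges: [-2.62, 2.62], [-0.44, 2.09], [-1.27, 1.32], [0.08, 2.57], [-1.32, 4.46], [0.12, 2], [-2.74, 2.74]. Speed limits (rad/s): [2.22, 2.22, 3.01, 3.01, 3.14, 3.14, 3.14].

## Interface

Orientations are given as a rotation vector (axis times angle).
In Python, from cell import telemetry, vision, job, arm gives the robot as it stands. The module is installed in compiled form; this text tells all that it offers.
- The arm moves only by the shell command python3 -m creep 'ROWS' [FORCE]. ROWS is text: rows parted by semicolons, each of 7 numbers parted by spaces: the finger opening in cm, from 0 to 9.18, then the shift along the tool's x, y, z in cm, then the turn, a rotation vector about the tool's x, y, z in degrees. A call has 1 to 5 rows; each row is the pose to reach, as a shift and turn from the pose commanded when the call began, along the tool's axes at that moment; what a row does not reach only later rows make up. A row lasts 1/8 s, in which the tool goes at most 62.5 mm and 10.7 degrees, less where a joint would pass 70% of its speed; a pose out of reach is approached as far as the arm can. A call with a gripper value outside its range is refused whole. The fingers move at their own pace and stop on an object; FORCE is the grip in N (left out, the last holds). Time passes only in rows, so rows that repeat a pose let the fingers close. It gives the time, the measured TCP pose, the force, the opening and the grip force at its end, in the units of the state.
- telemetry.observe(): the state, without advancing time (a new reading comes with each control period).
- vision.get_image(name): name is "scene" or "top" or "wrist"; returns the picture (384x512x3 uint8, red, green, blue); there is no depth.
- vision.camera_info(name): a dict with "fov_y" (degrees; the focal length in pixels is half the picture's height over the tangent of half this angle, whatever the lens; pixels are square), "cx", "cy" (the principal point, pixels), "extrinsics" (4x4, takes a point from camera to world coordinates). Camera axes: x right, y down, z forward; pixel columns grow to the right and rows downward; lengths in m; the calibration is good to about 2 mm. A picture is of the moment at which its call begins: read the wrist's pose just before it. camera_info takes no time and is no camera call; for the wrist camera it gives the pose at the moment of the call.
- job.sign_off(): hands the job in; it is judged then, once.
The state is a dict: "clock": time; "joints": joint angles; "dq": joint speeds; "joint_efforts": joint torques, N m; "position": TCP position; "ee_rot": TCP orientation; "force": force on the tool from outside, world axes, zero at the start; "ft_torque": the same for the moment, N m; "width": opening from 0.0 (shut) to 1.0 (fully open); "gripper_force": force on a finger pad.
Only numpy, scipy, OpenCV 4.12 (cv2) and the standard library are available. Lean on these libraries where they do the work, as an engineer would, in place of code of your own. Each camera call takes 0.05 s, during which the arm holds its last target. There are 200 camera calls.

## Working session

There is one attempt and no reset: what is moved stays moved. The work goes in short steps, Python scripts to look and compute and a shell command to move; the robot and the scene stay as the last step left them, time stands still between calls to the robot, and variables do not carry over. Pictures are saved under pics/ and viewed, at most 10 in all, crops included, and the job is handed in when it is done.

```bash
mkdir -p pics; cat > h.py <<'E'
from cell import telemetry, vision, job, arm
import numpy as np, cv2
from scipy.spatial.transform import Rotation as R
def pic(n,f):
    i=vision.get_image(n); cv2.imwrite('pics/'+f,i[:,:,::-1]); return i
E
python3 - <<'E'
from h import *
for n in ('scene','top'):
    c=vision.camera_info(n); print(n,c['fov_y'],c['cx'],c['cy'],np.round(c['extrinsics'],4).tolist(), {k:v for k,v in c.items() if k not in('fov_y','cx','cy','extrinsics')})
a=pic('scene','s0.png');b=pic('top','t0.png')
o=np.vstack([a,b]); cv2.imwrite('pics/st.png',cv2.resize(o[:,:,::-1],None,fx=.78,fy=.78,interpolation=cv2.INTER_AREA))
print(telemetry.observe())
E
```

```text
scene 51.76366574028635 251.86888138115603 192.68529847239026 [[0.6408, -0.5789, 0.5043, 0.0634], [-0.7676, -0.4717, 0.4339, -0.5827], [-0.0133, -0.6651, -0.7466, 0.9044], [0.0, 0.0, 0.0, 1.0]] {}
top 49.46663926450971 253.9764485098321 190.53677063949755 [[-0.0196, -0.9908, 0.1338, 0.4243], [-0.9973, 0.0289, 0.0678, -0.1805], [-0.0711, -0.1321, -0.9887, 1.2678], [0.0, 0.0, 0.0, 1.0]] {}
{'clock': 0.1, 'joints': array([-1.23159459,  0.43512298,  0.02496745,  1.57398724, -0.01159551,
        1.13399496, -0.07508683]), 'dq': array([-4.99627632e-04, -2.56681812e-03,  3.68153110e-05, -1.58311223e-03,
        2.62914011e-04, -7.28804620e-04, -1.22389449e-03]), 'joint_efforts': array([ 2.47821619e-03, -6.69125247e+01,  9.87844504e-01, -3.15145576e+01,
       -6.04907493e-02,  3.74617707e-02,  1.89918353e-05]), 'position': array([0.26709498, 0.56459222, 0.2480495 ]), 'ee_rot': array([-6.88386064e-01, -3.06506465e+00,  2.13037306e-03]), 'force': array([-0.5025992 ,  0.22977206,  0.50257875]), 'ft_torque': array([-0.03003571,  0.01782637,  0.01478648]), 'gripper_force': 0.0, 'width': 0.9989739086988455}
```

View pics/s0.png

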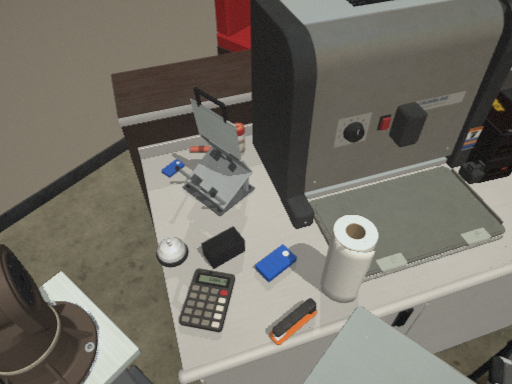

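View pics/t0.png

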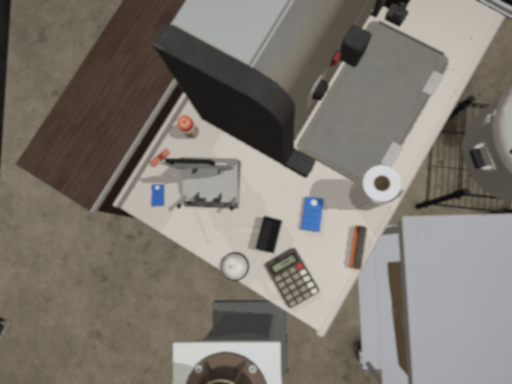

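Candidates for the blue plate: the small one at top-view (157,195) and the larger at (312,214). The larger one, beside the pan at (268,234), fits. The stand is at (210,183), bell (235,266), stapler (357,247), jar (186,125).

```bash
cat >> h.py <<'E'
def ray(ci,u,v):
    f=192/np.tan(np.radians(ci['fov_y'])/2);E=np.array(ci['extrinsics'])
    d=E[:3,:3]@np.array([(u-ci['cx'])/f,(v-ci['cy'])/f,1]);return E[:3,3],d/np.linalg.norm(d)
def onz(ci,u,v,z):
    o,d=ray(ci,u,v);return o+d*(z-o[2])/d[2]
def proj(ci,p):
    f=192/np.tan(np.radians(ci['fov_y'])/2);E=np.array(ci['extrinsics'])
    q=(np.atleast_2d(p)-E[:3,3])@E[:3,:3];return q[:,:2]/q[:,2:]*f+[ci['cx'],ci['cy']]
def tri(rs):
    A=sum(np.eye(3)-np.outer(d,d) for o,d in rs);b=sum((np.eye(3)-np.outer(d,d))@o for o,d in rs);return np.linalg.solve(A,b)
E
python3 - <<'E'
from h import *
c=vision.camera_info('top')
for n,u,v,z in [('plate',312,214,.02),('small',157,195,.02),('pan',268,234,.05),('stand',210,183,.06),('bell',235,266,.03),('stapler',357,247,.04),('jar',186,125,.1)]: print(n,onz(c,u,v,z).round(3))
w=vision.camera_info('wrist');s=telemetry.observe();Rt=R.from_rotvec(s['ee_rot']).as_matrix();E=np.array(w['extrinsics'])
print(w['fov_y'],w['cx'],w['cy'],(Rt.T@E[:3,:3]).round(3),(Rt.T@(E[:3,3]-s['position'])).round(4)); print(Rt.round(3))
t=cv2.imread('pics/t0.png')[110:290,110:350]; cv2.imwrite('pics/tc.png',cv2.resize(t,(800,600),interpolation=cv2.INTER_CUBIC))
E
```

```text
plate [ 0.518 -0.267  0.02 ]
small [0.588 0.204 0.02 ]
pan [ 0.46  -0.135  0.05 ]
stand [0.614 0.032 0.06 ]
bell [ 0.37  -0.035  0.03 ]
stapler [ 0.418 -0.39   0.04 ]
jar [0.782 0.095 0.1  ]
69.33160209535498 254.70124871488082 192.22693857225445 [[ 0.001 -0.965 -0.264]
 [ 1.     0.001 -0.   ]
 [ 0.001 -0.264  0.965]] [ 0.0715  0.0008 -0.1358]
[[-0.904  0.428 -0.   ]
 [ 0.428  0.904 -0.001]
 [-0.    -0.001 -1.   ]]
```

View pics/tc.png

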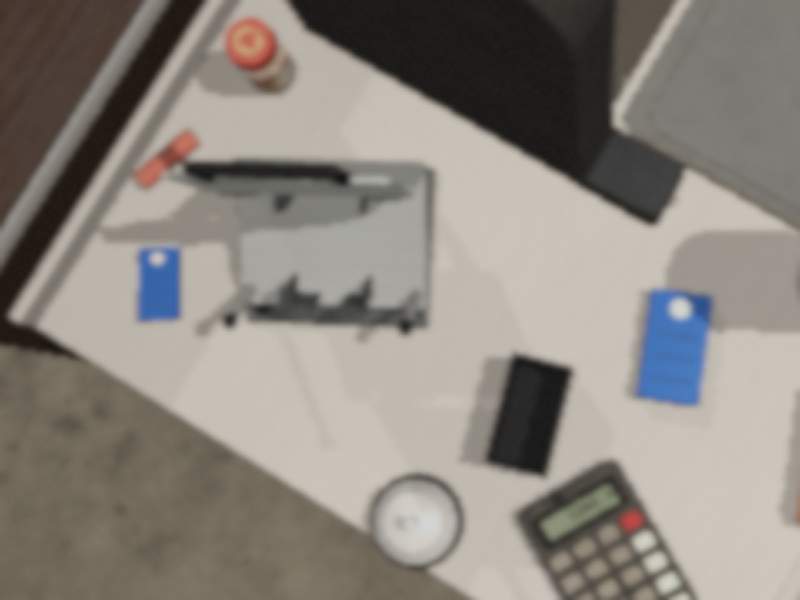

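The crop confirms the larger blue plate with its white cap at crop (675,347), i.e. top (312,214). The other blue one at crop (160,285) is clearly smaller. Next is a helper that works out moves.

```bash
cat >> h.py <<'E'
def frame(yaw,tilt=0,spin=0):
    """tool pointing down, x toward robot at yaw 0; tilt leans z forward along the yaw; spin about tool z (deg)"""
    z=np.radians
    return R.from_euler('z',yaw,True)*R.from_euler('y',-tilt,True)*R.from_matrix(np.array([[-1,0,0],[0,1,0],[0,0,-1.]]))*R.from_euler('z',spin,True)
def plan(p,Rt,p0=None,R0=None):
    s=telemetry.observe();R0=R0 or R.from_rotvec(s['ee_rot']);p0=s['position'] if p0 is None else p0
    print('shift cm',(R0.inv().apply(np.array(p)-p0)*100).round(2),'turn',(R0.inv()*Rt).as_rotvec(degrees=True).round(2))
E
python3 - <<'E'
from h import *
plan([.46,-.08,.36],frame(0))
plan([.40,0.1,.36],frame(0))
E
python3 -m creep '9.1 0 0 0 0 0 0'
```

```text
shift cm [-45.   -50.04 -11.12] turn [-8.000e-02 -1.000e-02 -2.532e+01]
shift cm [-31.88 -36.33 -11.14] turn [-8.000e-02 -1.000e-02 -2.532e+01]
clock: 0.22
position: [0.2671, 0.5648, 0.2483]
ee_rot: [-0.688, -3.065, 0.001]
force: [-0.1, 1.0, -1.1]
width: 0.994
gripper_force: 0.0
```

```bash
python3 -m creep '9.1 -4 -5 -4 0 0 0;9.1 -8 -10 -8 0 0 0;9.1 -12 -15 -11 0 0 0;9.1 -16 -20 -11 0 0 0;9.1 -20 -24 -11 0 0 0' >/dev/null
python3 -m creep '9.1 -4 -5 0 0 0 0;9.1 -8 -10 0 0 0 0;9.1 -12 -15 0 0 0 0;9.1 -16 -20 0 0 0 0;9.1 -20 -24 0 0 0 0'
python3 -m creep '9.1 -3 -2 0 0 0 -9;9.1 -5 -2 0 0 0 -18;9.1 -5 -2 0 0 0 -25.3;9.1 -5 -2 0 0 0 -25.3;9.1 -5 -2 0 0 0 -25.3'
python3 - <<'E'
from h import *
i=pic('wrist','w0.png'); c=vision.camera_info('wrist'); np.save('w0.npy',c['extrinsics']); cv2.imwrite('pics/w0b.png',cv2.resize(i[:,:,::-1],(800,600),interpolation=cv2.INTER_CUBIC))
E
```

```text
clock: 1.48
position: [0.4154, -0.0163, 0.3574]
ee_rot: [0.688, 3.065, 0.002]
force: [2.4, 1.2, -0.2]
width: 0.988
gripper_force: 0.0
clock: 2.1
position: [0.452, -0.0536, 0.3571]
ee_rot: [-0.004, -3.142, -0.0]
force: [0.4, 0.2, 0.5]
width: 0.986
gripper_force: 0.0
```

View pics/w0b.png

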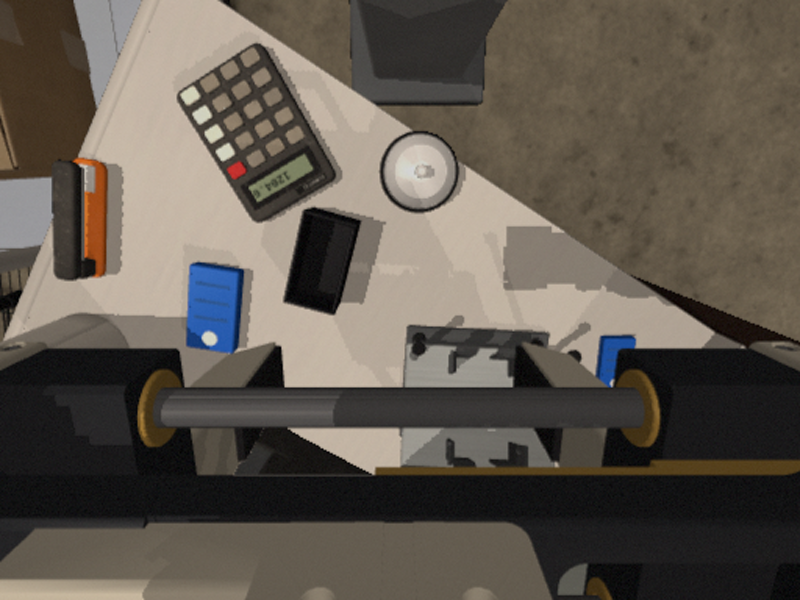

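The wrist view shows the plate at corners (192,263),(243,268),(236,352),(186,346) with its cap at (209,338). The pan rim is at (309,208),(360,219),(335,314),(285,302). The stand is partly hidden by the fingers.

```bash
python3 - <<'E'
from h import *
w=vision.camera_info('wrist'); w['extrinsics']=np.load('w0.npy'); t=vision.camera_info('top'); k=1.5625
print('cap',tri([ray(w,209/k,338/k),ray(t,680/3.333+110,308/3.333+110)]))
for n,z,P in [('plate',.02,[(192,263),(243,268),(236,352),(186,346)]),('pan',.052,[(309,208),(360,219),(335,314),(285,302)])]:
    q=np.array([onz(w,u/k,v/k,z) for u,v in P])[:,:2]
    print(n,q.round(4).tolist(),q.mean(0).round(4),[np.linalg.norm(q[i]-q[i-1]).round(4) for i in range(4)],'yaw',[np.degrees(np.arctan2(*(q[a]-q[b])[::-1])).round(1) for a,b in((2,1),(3,0))])
T=[(516,355),(571,369),(545,474),(488,462)]
Wp=[(309,208),(360,219),(335,314),(285,302)]
# top view order: near corners of image: map wrist (0: near,-y)...
for (u,v),(a,b) in zip(Wp,[T[2],T[3],T[0],T[1]]): print('rim',tri([ray(w,u/k,v/k),ray(t,a/3.333+110,b/3.333+110)]).round(3))
plan([.475,.03,.394],frame(0,28))
E
```

```text
cap [ 0.55370496 -0.27296552  0.01933256]
plate [[0.4669, -0.2803], [0.4726, -0.2245], [0.5723, -0.2422], [0.5647, -0.2997]] [ 0.5191 -0.2617] [np.float64(0.0997), np.float64(0.0561), np.float64(0.1013), np.float64(0.058)] yaw [np.float64(-10.1), np.float64(-11.2)]
pan [[0.4058, -0.1413], [0.4167, -0.0907], [0.5162, -0.1198], [0.5029, -0.172]] [ 0.4604 -0.1309] [np.float64(0.1019), np.float64(0.0517), np.float64(0.1037), np.float64(0.0539)] yaw [np.float64(-16.3), np.float64(-17.6)]
rim [ 0.408 -0.149  0.014]
rim [ 0.42  -0.096 -0.005]
rim [ 0.515 -0.124  0.048]
rim [ 0.5   -0.173  0.053]
shift cm [-2.28  8.36 -3.68] turn [-2.0e-02 -2.8e+01 -1.3e-01]
```

```bash
python3 -m creep '9.1 -1 3 -1.5 0 -9 0;9.1 -2.3 6 -3 0 -18 0;9.1 -2.3 8.4 -3.7 0 -28 0;9.1 -2.3 8.4 -3.7 0 -28 0;9.1 -2.3 8.4 -3.7 0 -28 0'
python3 - <<'E'
from h import *
i=pic('wrist','w1.png'); c=vision.camera_info('wrist'); np.save('w1.npy',c['extrinsics']); cv2.imwrite('pics/w1b.png',cv2.resize(i[:,100:420,::-1][:240],(800,600),interpolation=cv2.INTER_CUBIC))
E
```

```text
clock: 2.78
position: [0.4752, 0.0297, 0.3944]
ee_rot: [0.002, 2.654, 0.0]
force: [0.5, 0.6, 0.4]
width: 0.994
gripper_force: 0.0
```

View pics/w1b.png

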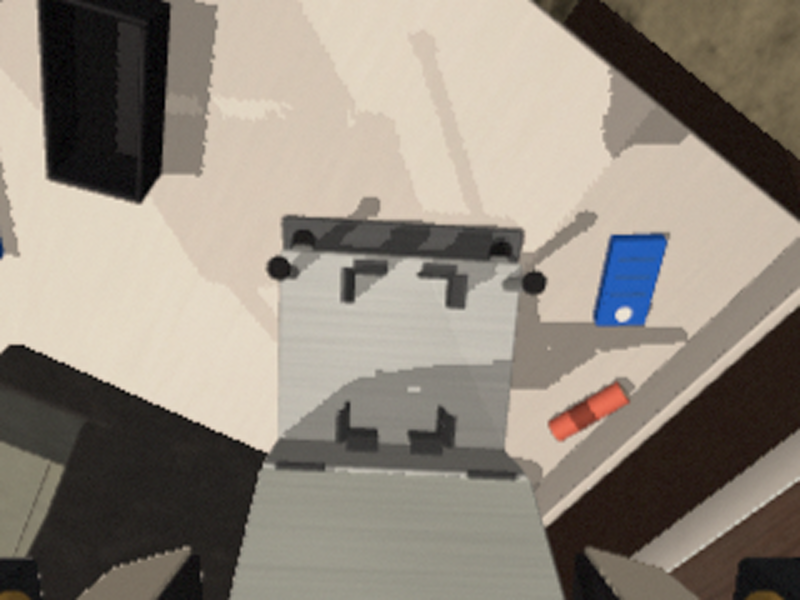

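The view shows the stand's post caps at (279,267) and (533,282), and the floor's low corners at (281,250) and (519,262). The floor-to-panel junctions are at (279,440) and (507,452), and the panel-top ends at (270,465) and (522,475). The guides make a pocket around (402,352).

```bash
cat > fit.py <<'E'
from h import *
from scipy.optimize import least_squares
w=vision.camera_info('wrist'); w['extrinsics']=np.load('w1.npy')
def bay(p): return R.from_euler('z',p[3])*R.from_euler('y',-np.radians(28)), np.array(p[:3])
M=[((-53,-76,80),(279,267)),((-53,76,80),(533,282)),((-68,-85,0),(281,250)),((-68,85,0),(519,262)),((65,-85,0),(279,440)),((65,85,0),(507,452)),((65,-85,78),(270,463)),((65,85,78),(522,473))]
X=np.array([m[0] for m in M])/1e3; U=np.array([(m[1][0]/2.5+100,m[1][1]/2.5) for m in M])
def res(p):
    r,o=bay(p); return (proj(w,r.apply(X)+o)-U).ravel()
s=least_squares(res,[.61,.03,.055,0],loss='soft_l1'); print(s.x.round(4),np.degrees(s.x[3]))
print(((res(s.x).reshape(-1,2))*2.5).round(1))
np.save('bay.npy',s.x)
if __name__=='__main__':
    r,o=bay(s.x)
    G=[(x*54,y*32,0) for x in(-1,1) for y in(-1,1)]
    print('pocket',((proj(w,r.apply(np.array(G)/1e3)+o)-[100,0])*2.5).round(0).tolist())
    print('lips',((proj(w,r.apply(np.array(G)/1e3+[0,0,.046])+o)-[100,0])*2.5).round(0).tolist())
E
python3 fit.py
```

```text
[ 0.6281  0.0378  0.0508 -0.0534] -3.057283264917902
[[-0.2  3.4]
 [ 0.1  0.8]
 [-0.6  0.7]
 [ 3.1  0.7]
 [ 0.3 -2.4]
 [-1.9 -5.3]
 [-6.  -0.6]
 [ 5.7 -0.3]]
pocket [[356.0, 275.0], [446.0, 280.0], [351.0, 426.0], [436.0, 430.0]]
lips [[354.0, 274.0], [454.0, 279.0], [349.0, 439.0], [442.0, 442.0]]
```

```bash
cat >> fit.py <<'E'
t=vision.camera_info('top'); W2=[((-53,76,80),(230,320)),((-53,-76,80),(405,326))]
for m in (0,1): print('post',tri([ray(w,M[1-m][1][0]/2.5+100,M[1-m][1][1]/2.5),ray(t,*(np.array(W2[m][1])/3.3333+110))]).round(4), (r.apply(np.array(W2[m][0])/1e3)+o).round(4))
k=[0,1,2,3,4,5]
f=lambda q: res([q[0],q[1],.055,q[2]]).reshape(-1,2)[k].ravel()
s2=least_squares(f,[.62,.04,-.05],loss='soft_l1'); print(s2.x,(s2.fun.reshape(-1,2)*2.5).round(1).tolist())
np.save('bay.npy',[s2.x[0],s2.x[1],.055,s2.x[2]])
E
python3 fit.py; python3 - <<'E'
from h import *
plan([.519,-.262,.13],frame(-10.6)); plan([.519,-.262,.13],frame(-10.6),R0=frame(0))
E
```

```text
[ 0.6281  0.0378  0.0508 -0.0534] -3.057283264917902
[[-0.2  3.4]
 [ 0.1  0.8]
 [-0.6  0.7]
 [ 3.1  0.7]
 [ 0.3 -2.4]
 [-1.9 -5.3]
 [-6.  -0.6]
 [ 5.7 -0.3]]
pocket [[356.0, 275.0], [446.0, 280.0], [351.0, 426.0], [436.0, 430.0]]
lips [[354.0, 274.0], [454.0, 279.0], [349.0, 439.0], [442.0, 442.0]]
post [0.5439 0.1155 0.1029] [0.5479 0.1182 0.0965]
post [ 0.5361 -0.0342  0.0977] [ 0.5398 -0.0336  0.0965]
[ 0.62573646  0.03785033 -0.0541045 ] [[-1.3, 2.9], [1.9, 0.6], [-1.5, 0.1], [4.6, 0.3], [-0.6, -1.3], [-0.9, -4.0]]
shift cm [  8.51 -29.15  25.41] turn [ 2.58 27.87 10.27]
shift cm [ -4.33 -29.15  26.45] turn [ 0.   0.  10.6]
```

```bash
python3 -m creep '9.1 0 -6 0 0 0 0;9.1 0 -12 0 1 9 3;9.1 0 -18 0 2 18 6;9.1 1 -24 1 2.58 27.87 10.27;9.1 1 -29 2 2.58 27.87 10.27'
python3 -m creep '9.1 0 0 0 0 0 0'
python3 - <<'E'
from h import *
plan([.519,-.262,.10],frame(-10.6))
E
```

```text
clock: 3.45
position: [0.4787, -0.26, 0.3716]
ee_rot: [-0.281, -3.127, 0.004]
force: [0.8, -0.5, 0.2]
width: 0.992
gripper_force: 0.0
clock: 3.58
position: [0.4743, -0.2666, 0.3702]
ee_rot: [-0.305, -3.122, 0.011]
force: [0.1, 0.4, -0.5]
width: 0.992
gripper_force: 0.0
shift cm [-4.41  1.51 26.99] turn [-0.42 -0.24 -0.56]
```

```bash
python3 -m creep '9.1 -2.2 .8 6 -.4 -.2 -.6;9.1 -4.4 1.5 12 -.4 -.2 -.6;9.1 -4.4 1.5 18 -.4 -.2 -.6;9.1 -4.4 1.5 20 -.4 -.2 -.6;9.1 -4.4 1.5 20 -.4 -.2 -.6'
python3 - <<'E'
from h import *
plan([.519,-.262,.025],frame(-10.6))
i=pic('wrist','w2.png'); c=vision.camera_info('wrist'); np.save('w2.npy',c['extrinsics']); cv2.imwrite('pics/w2b.png',i[:,:,::-1])
E
```

```text
clock: 4.2
position: [0.5216, -0.2523, 0.1707]
ee_rot: [0.27, 3.128, 0.01]
force: [0.6, -0.1, 0.9]
width: 0.992
gripper_force: 0.0
shift cm [ 0.12 -1.09 14.56] turn [0.37 0.09 0.72]
```

View pics/w2b.png

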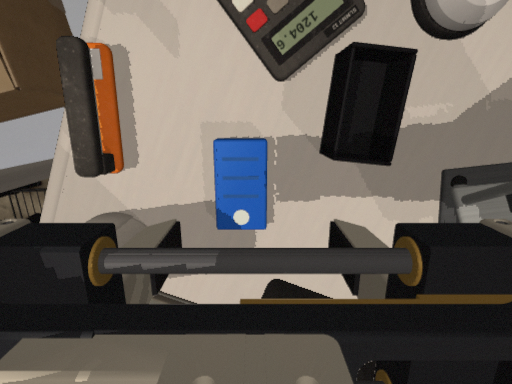

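The plate (the larger, capped one) has corners (214,139),(266,139),(267,229),(217,229). The pan rim is at (337,43),(416,50),(392,165),(321,158).

```bash
python3 - <<'E'
from h import *
w=vision.camera_info('wrist'); w['extrinsics']=np.load('w2.npy')
for n,z,P in [('plate',.02,[(214,139),(266,139),(267,229),(217,229)]),('pan',.052,[(341,43),(416,50),(392,165),(321,158)])]:
    q=np.array([onz(w,u,v,z) for u,v in P])[:,:2]
    print(n,q.mean(0).round(4),[np.linalg.norm(q[i]-q[i-1]).round(4) for i in range(4)],'yaw',[np.degrees(np.arctan2(*(q[a]-q[b])[::-1])).round(1) for a,b in((2,1),(3,0))])
w0=vision.camera_info('wrist'); w0['extrinsics']=np.load('w0.npy')
print('corner heights',[tri([ray(w,*a),ray(w0,b[0]/1.5625,b[1]/1.5625)])[2].round(3) for a,b in zip([(214,139),(266,139),(267,229),(217,229)],[(192,263),(243,268),(236,352),(186,346)])])
plan([.519,-.262,.025],frame(-10.6))
E
```

```text
plate [ 0.5212 -0.2658] [np.float64(0.0989), np.float64(0.0531), np.float64(0.0991), np.float64(0.0558)] yaw [np.float64(-8.6), np.float64(-10.2)]
pan [ 0.462  -0.1402] [np.float64(0.0967), np.float64(0.0637), np.float64(0.0978), np.float64(0.0671)] yaw [np.float64(-14.1), np.float64(-16.1)]
corner heights [np.float64(0.01), np.float64(0.0), np.float64(0.01), np.float64(0.015)]
shift cm [ 0.23 -1.03 14.71] turn [0.34 0.23 0.71]
```

```bash
python3 -m creep '9.1 .1 -1.2 5 .3 .2 .1;9.1 .1 -1.2 9 .3 .2 .1;9.1 .1 -1.2 12 .3 .2 .1;9.1 .1 -1.2 12 .3 .2 .1;9.1 .1 -1.2 12 .3 .2 .1'
python3 - <<'E'
from h import *
plan([.5205,-.264,.0245],frame(-10))
E
```

```text
clock: 4.88
position: [0.5208, -0.2646, 0.0539]
ee_rot: [0.273, 3.126, 0.001]
force: [1.4, -0.4, -0.2]
width: 0.996
gripper_force: 0.0
shift cm [0.05 0.05 2.94] turn [0.04 0.23 0.01]
```

```bash
python3 -m creep '9.1 0 0 1.5 0 .2 0;9.1 0 0 2.8 0 .2 0;9.1 0 0 2.8 0 .2 0;5 0 0 2.8 0 .2 0;3 0 0 2.8 0 .2 0' 30
python3 -m creep '3 0 0 0 0 0 0;3 0 0 0 0 0 0;3 0 0 0 0 0 0' 30
python3 -m creep '3 0 0 -3 0 0 0;3 0 0 -9 0 0 0;3 0 0 -15 0 0 0;3 0 0 -20 0 0 0;3 0 0 -20 0 0 0' 30
python3 - <<'E'
from h import *
b=np.load('bay.npy');r=R.from_euler('z',b[3])*R.from_euler('y',-np.radians(28));yaw=np.degrees(b[3]);print(b,yaw)
plan(r.apply([0,0,.0245+.08])+b[:3],frame(yaw,28)); plan(r.apply([0,0,.0245+.08])+b[:3],frame(yaw,28),R0=frame(yaw,28))
print(telemetry.observe()['position'])
E
```

```text
clock: 5.5
position: [0.5193, -0.2637, 0.0237]
ee_rot: [-0.274, -3.127, -0.003]
force: [-0.3, -0.3, -0.5]
width: 0.821
gripper_force: 0.0
clock: 5.88
position: [0.5194, -0.2639, 0.0238]
ee_rot: [-0.274, -3.127, -0.002]
force: [-0.5, -0.7, -1.0]
width: 0.611
gripper_force: 30.0
clock: 6.5
position: [0.5213, -0.2652, 0.2272]
ee_rot: [0.273, 3.126, 0.001]
force: [-0.3, 0.8, -3.7]
width: 0.606
gripper_force: 30.0
[ 0.62573646  0.03785033  0.055      -0.0541045 ] -3.0999596375668803
shift cm [-0.12 31.06  8.01] turn [ -1.65 -27.76  -6.76]
shift cm [ 0.33 30.83  8.88] turn [0. 0. 0.]
[ 0.52133388 -0.26520991  0.22716851]
```

```bash
python3 - <<'E'
from h import *
b=np.load('bay.npy');r=R.from_euler('z',b[3])*R.from_euler('y',-np.radians(28));yaw=np.degrees(b[3])
plan(r.apply([0,0,.0245+.16])+b[:3],frame(yaw,28))
E
python3 -m creep '3 0 5 0 0 0 0;3 0 10 0 0 -5 0;3 1 15 0 0 -13 -2;3 2 20 0 -1 -21 -4;3 3 25 1 -1.65 -27.76 -6.76' 30
python3 -m creep '3 0 0 0 0 0 0;3 0 0 0 0 0 0' 30
python3 - <<'E'
from h import *
b=np.load('bay.npy');r=R.from_euler('z',b[3])*R.from_euler('y',-np.radians(28));yaw=np.degrees(b[3])
plan(r.apply([0,0,.0245+.16])+b[:3],frame(yaw,28))
E
```

```text
shift cm [ 3.58 30.62  0.94] turn [ -1.65 -27.76  -6.76]
clock: 7.12
position: [0.5323, -0.0106, 0.2132]
ee_rot: [0.07, 2.655, -0.013]
force: [1.1, -0.5, -2.9]
width: 0.608
gripper_force: 30.0
clock: 7.38
position: [0.5328, -0.0121, 0.2133]
ee_rot: [0.071, 2.66, -0.016]
force: [0.5, 0.8, -3.1]
width: 0.604
gripper_force: 30.0
shift cm [-0.52  5.49 -0.24] turn [ 0.07 -0.48  0.04]
```

```bash
python3 -m creep '3 -.5 3 -.2 0 -.5 0;3 -.5 5.5 -.2 0 -.5 0;3 -.5 5.5 4 0 -.5 0;3 -.5 5.5 8 0 -.5 0;3 -.5 5.5 9.5 0 -.5 0'
python3 -m creep '3 0 0 0 0 0 0;3 0 0 0 0 0 0' 
python3 - <<'E'
from h import *
b=np.load('bay.npy');r=R.from_euler('z',b[3])*R.from_euler('y',-np.radians(28));yaw=np.degrees(b[3])
plan(r.apply([0,0,.0245])+b[:3],frame(yaw,28))
i=pic('wrist','w3.png'); np.save('w3.npy',vision.camera_info('wrist')['extrinsics']); j=pic('scene','s3.png')
cv2.imwrite('pics/w3b.png',np.vstack([cv2.resize(i[90:240,130:400,::-1],(800,444)),cv2.resize(j[90:215,160:270,::-1],(176,150)).repeat(1,0) if 0 else np.zeros((1,800,3),np.uint8)]))
E
```

```text
clock: 8.0
position: [0.5856, 0.0393, 0.1354]
ee_rot: [0.073, 2.648, -0.016]
force: [1.9, 1.8, -2.5]
width: 0.61
gripper_force: 30.0
clock: 8.25
position: [0.5843, 0.0385, 0.1369]
ee_rot: [0.074, 2.649, -0.018]
force: [-0.3, 0.6, -3.5]
width: 0.608
gripper_force: 30.0
shift cm [0.21 0.16 6.72] turn [-0.02  0.2  -0.08]
```

View pics/w3b.png

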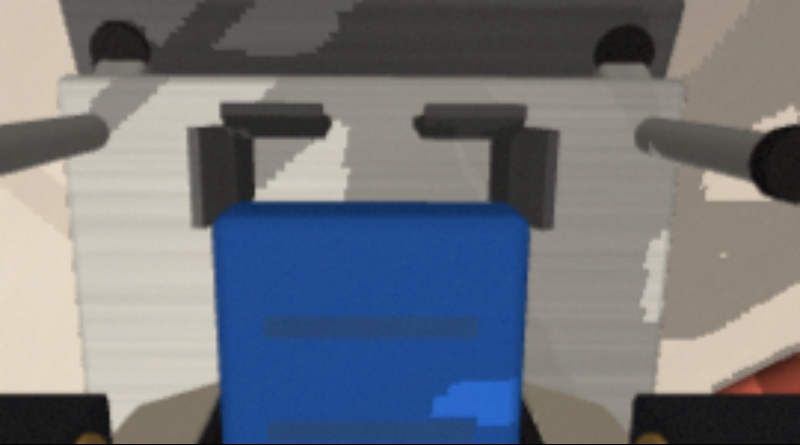

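The plate (edges at crop 215 and 527) is centred between the guides (190 and 556). The floor's low edge runs from crop (62,79) to (684,83). I'll compare that with the fitted bay model.

```bash
python3 - <<'E'
from h import *
w=vision.camera_info('wrist'); w['extrinsics']=np.load('w3.npy')
b=np.load('bay.npy');r=R.from_euler('z',b[3])*R.from_euler('y',-np.radians(28))
B=np.array([(-68,-85,0),(-68,85,0),(-53,-76,80),(-53,76,80)])/1e3
print(((proj(w,r.apply(B)+b[:3])-[130,90])*2.963).round(1).tolist())
for u,v in [(62,79),(684,83)]:
    o,d=ray(w,u/2.963+130,v/2.963+90); n=r.apply([0,0,1]); p=o+d*((b[:3]-o)@n)/(d@n); print(r.inv().apply(p-b[:3]).round(4))
# plate lower end edge (top face) at row 213ish, z = top
s=telemetry.observe();Rt=R.from_rotvec(s['ee_rot']);
for u,v,zz in [(215,215,.0038),(527,215,.0038)]:
    o,d=ray(w,u/2.963+130,v/2.963+90); n=Rt.apply([0,0,1]); p0=s['position']+n*zz; p=o+d*((p0-o)@n)/(d@n); print('plate end in tool',Rt.inv().apply(p-s['position']).round(4))
E
```

```text
[[50.1, 80.2], [685.5, 80.7], [-58.2, 170.3], [792.2, 170.8]]
[-0.0683 -0.0818 -0.    ]
[-0.0674  0.0847 -0.    ]
plate end in tool [ 0.0486 -0.0261  0.0038]
plate end in tool [0.0487 0.0273 0.0038]
```

```bash
python3 -m creep '3 .2 .2 0 0 .2 -.1;3 .2 .2 1.5 0 .2 -.1;3 .2 .2 3 0 .2 -.1;3 .2 .2 4.5 0 .2 -.1;3 .2 .2 5.5 0 .2 -.1'
python3 -m creep '3 0 0 .3 0 0 0;3 0 0 .6 0 0 0;3 0 0 .9 0 0 0;3 0 0 .9 0 0 0'
python3 - <<'E'
from h import *
b=np.load('bay.npy');r=R.from_euler('z',b[3])*R.from_euler('y',-np.radians(28));yaw=np.degrees(b[3])
plan(r.apply([0,0,.0245])+b[:3],frame(yaw,28))
E
```

```text
clock: 8.98
position: [0.6097, 0.0413, 0.0925]
ee_rot: [0.071, 2.666, -0.02]
force: [-8.1, -4.6, -0.5]
width: 0.61
gripper_force: 30.0
clock: 9.48
position: [0.6151, 0.041, 0.0887]
ee_rot: [0.073, 2.668, -0.02]
force: [-20.5, -3.5, 21.2]
width: 0.607
gripper_force: 30.0
shift cm [ 0.61 -0.25  1.04] turn [-0.11 -0.93 -0.01]
```

```bash
python3 - <<'E'
from h import *
s=telemetry.observe();Rt=R.from_rotvec(s['ee_rot'])
F=Rt.inv().apply(s['force']-np.array([0,0,-3]));T=Rt.inv().apply(s['ft_torque']);print('tool F',F.round(1),'T',T.round(3), 'arm', (np.cross(F,T)/(F@F)).round(4))
b=np.load('bay.npy');r=R.from_euler('z',b[3])*R.from_euler('y',-np.radians(28))
p=s['position']+Rt.apply([0,0,.0238]);print('plate underside in bay',r.inv().apply(p-b[:3]).round(4), 'axis',r.inv().apply(Rt.apply([1,0,0])).round(3))
print(s['gripper_force'],s['width'])
E
```

```text
tool F [  7.   -4.7 -30.8] T [1.191 2.253 0.139] arm [ 0.0675 -0.037   0.021 ]
plate underside in bay [0.0059 0.0025 0.011 ] axis [-1.     0.     0.016]
30.00515788793564 0.6071917350646199
```

```bash
python3 -m creep '3 0 0 -.6 0 0 0;3 .2 -.2 -1 0 -.3 0;3 .4 -.2 -1 0 -.5 0;3 .4 -.2 -1 0 -.5 0;3 .4 -.2 -1 0 -.5 0'
python3 - <<'E'
from h import *
s=telemetry.observe();Rt=R.from_rotvec(s['ee_rot'])
F=Rt.inv().apply(s['force']-np.array([0,0,-3]));T=Rt.inv().apply(s['ft_torque']);print('tool F',F.round(1),'T',T.round(3))
b=np.load('bay.npy');r=R.from_euler('z',b[3])*R.from_euler('y',-np.radians(28))
p=s['position']+Rt.apply([0,0,.0238]);print('plate underside in bay',r.inv().apply(p-b[:3]).round(4), 'axis',r.inv().apply(Rt.apply([1,0,0])).round(3))
i=pic('wrist','w4.png'); np.save('w4.npy',vision.camera_info('wrist')['extrinsics']); j=pic('scene','s4.png')
a=cv2.resize(i[60:240,110:400,::-1],(800,496)); cv2.imwrite('pics/w4b.png',a); cv2.imwrite('pics/s4b.png',cv2.resize(j[85:215,170:270,::-1],(460,598),interpolation=cv2.INTER_CUBIC))
E
```

```text
clock: 10.1
position: [0.6091, 0.0413, 0.096]
ee_rot: [0.069, 2.662, -0.019]
force: [0.5, 0.1, -3.0]
width: 0.604
gripper_force: 30.0
tool F [-0.4  0.1  0.2] T [-0.073  0.905  0.027]
plate underside in bay [0.0042 0.0025 0.0203] axis [-1.    -0.003  0.01 ]
```

View pics/w4b.png

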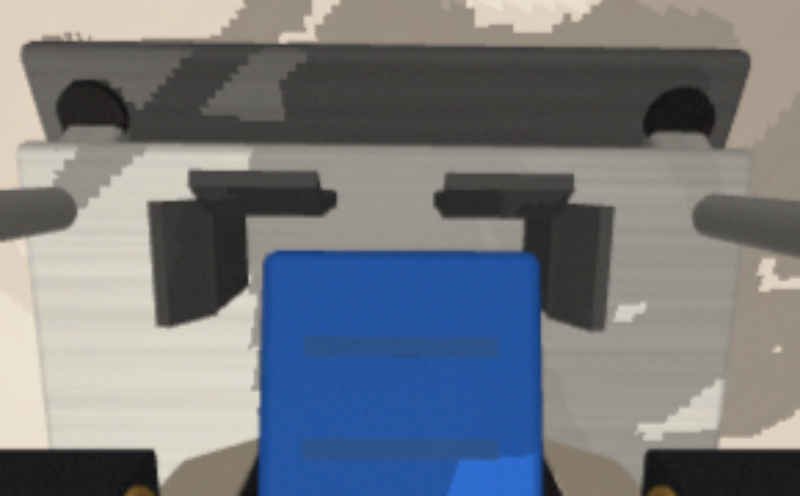

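The plate (crop 262–541, centre 401) sits about 3 mm to the right of the guides' centre (about 383) and upslope, and it is free again. I'll correct from the measured pose.

```bash
cat > st.py <<'E'
from h import *
import sys
h=float(sys.argv[1])
s=telemetry.observe();Rt=R.from_rotvec(s['ee_rot'])
print('tool F',Rt.inv().apply(s['force']-np.array([0,0,-3])).round(1))
b=np.load('bay.npy');r=R.from_euler('z',b[3])*R.from_euler('y',-np.radians(28))
print('underside in bay',r.inv().apply(s['position']+Rt.apply([0,0,h])-b[:3]).round(4))
plan(r.apply([0,0,h])+b[:3],frame(np.degrees(b[3]),28))
E
python3 -m creep '3 .2 -.2 0 0 -.5 0;3 .5 -.3 0 0 -.7 0;3 .5 -.3 0 0 -.7 0;3 .5 -.3 0 0 -.7 0'; python3 st.py .0238
```

```text
clock: 10.7
position: [0.6068, 0.0388, 0.0989]
ee_rot: [0.07, 2.659, -0.022]
force: [0.1, -0.1, -3.9]
width: 0.608
gripper_force: 30.0
tool F [ 0.3 -0.1  0.8]
underside in bay [ 0.0037 -0.0002  0.0238]
shift cm [0.37 0.02 2.39] turn [-0.15 -0.41  0.14]
```

```bash
python3 -m creep '3 0 0 0 0 0 0;3 0 0 0 0 0 0'; python3 st.py .0238; python3 -m creep '3 .4 0 0 0 0 0;3 .4 0 0 0 0 0;3 .4 0 0 0 0 0';python3 st.py .0238
```

```text
clock: 10.95
position: [0.6068, 0.0387, 0.0988]
ee_rot: [0.07, 2.659, -0.022]
force: [0.2, 0.2, -2.3]
width: 0.604
gripper_force: 30.0
tool F [-0.5  0.2 -0.5]
underside in bay [ 0.0037 -0.0002  0.0238]
shift cm [0.37 0.02 2.38] turn [-0.16 -0.41  0.14]
clock: 11.32
position: [0.6039, 0.039, 0.0984]
ee_rot: [0.07, 2.662, -0.023]
force: [0.9, 0.5, -3.1]
width: 0.605
gripper_force: 30.0
tool F [-0.7  0.6  0.5]
underside in bay [ 0.0008 -0.0001  0.0248]
shift cm [0.08 0.01 2.48] turn [-0.19 -0.56  0.14]
```

```bash
python3 -m creep '3 .15 0 .5 0 -.4 0;3 .25 0 1 0 -.5 0;3 .35 0 1.3 0 -.5 0;3 .35 0 1.3 0 -.5 0';python3 st.py .0238
```

```text
clock: 11.82
position: [0.6101, 0.0396, 0.0918]
ee_rot: [0.071, 2.667, -0.026]
force: [0.1, -0.1, -3.8]
width: 0.607
gripper_force: 30.0
tool F [ 0.3 -0.   0.8]
underside in bay [0.0031 0.0008 0.0161]
shift cm [ 0.32 -0.08  1.61] turn [-0.33 -0.84  0.14]
```

```bash
python3 -c "
from h import *
s=telemetry.observe();print(s['joints'].round(3),s['joint_efforts'].round(1))"
python3 -m creep '3 .4 -.1 0 0 -.8 0;3 .8 -.1 .2 0 -1.4 0;3 .8 -.1 .2 0 -1.4 0;3 .8 -.1 .2 0 -1.4 0';python3 st.py .0238;python3 -c "
from h import *
s=telemetry.observe();print(s['joints'].round(3),s['joint_efforts'].round(1))"
```

```text
[-0.621  0.491  0.523  2.213 -1.317  0.118  2.6  ] [  0.  -53.9   8.4 -19.9  -0.3  -1.8   0. ]
clock: 12.32
position: [0.6084, 0.0404, 0.0965]
ee_rot: [0.071, 2.66, -0.03]
force: [0.1, -0.0, -3.3]
width: 0.605
gripper_force: 30.0
tool F [ 0.1 -0.   0.3]
underside in bay [0.0039 0.0014 0.021 ]
shift cm [ 0.39 -0.14  2.11] turn [-0.49 -0.47  0.15]
[-0.644  0.484  0.545  2.219 -1.317  0.118  2.596] [ -0.1 -53.3   8.6 -19.9  -0.3  -1.8   0. ]
```

Joints 5 and 6 sit on their limits, so the full 28° hand tilt isn't reachable here. I'll retreat and regrasp with the hand tilted relative to the plate. I also need the cover angle.

```bash
python3 -m creep '3 0 0 -3 0 0 0;3 0 0 -6 0 0 0;3 0 0 -10 0 5 0;3 0 0 -14 0 14 0;3 0 0 -14 0 22 0'
python3 -m creep '3 0 0 0 0 0 0'
python3 - <<'E'
from h import *
b=np.load('bay.npy');r=R.from_euler('z',b[3])*R.from_euler('y',-np.radians(28))
for n,t0 in (('scene',None),('top',None)):
    c=vision.camera_info(n)
    for t in np.arange(1.75,2.16,.1): print(n,t.round(2),proj(c,r.apply([[(.068-.172*np.cos(t)),y,.084+.172*np.sin(t)] for y in(.05,-.05)])+b[:3]).round(1).tolist())
print(telemetry.observe()['joints'].round(2))
i=cv2.imread('pics/s0.png')[80:215,160:270];j=cv2.imread('pics/t0.png')[120:220,120:260]
cv2.imwrite('pics/c.png',np.hstack([cv2.resize(i,(391,480),interpolation=cv2.INTER_CUBIC),np.vstack([cv2.resize(j,(400,286),interpolation=cv2.INTER_CUBIC),np.zeros((194,400,3),np.uint8)])]))
E
```

```text
clock: 12.95
position: [0.5435, 0.0467, 0.2234]
ee_rot: [0.08, 3.046, -0.017]
force: [0.9, 1.6, -3.4]
width: 0.611
gripper_force: 30.0
clock: 13.08
position: [0.546, 0.0448, 0.2212]
ee_rot: [0.083, 3.042, -0.02]
force: [0.6, -0.3, -3.3]
width: 0.609
gripper_force: 30.0
scene 1.75 [[185.5, 96.9], [212.9, 113.2]]
scene 1.85 [[190.3, 92.6], [217.7, 108.6]]
scene 1.95 [[195.2, 88.8], [222.7, 104.5]]
scene 2.05 [[200.2, 85.6], [227.7, 101.0]]
scene 2.15 [[205.2, 83.0], [232.7, 98.2]]
top 1.75 [[165.9, 174.1], [208.3, 175.0]]
top 1.85 [[165.8, 166.7], [208.3, 167.6]]
top 1.95 [[166.0, 159.4], [208.4, 160.2]]
top 2.05 [[166.3, 152.0], [208.7, 152.8]]
top 2.15 [[166.8, 144.9], [209.1, 145.6]]
[-1.06  0.52  1.26  1.94 -0.6   1.    1.97]
```

View pics/c.png

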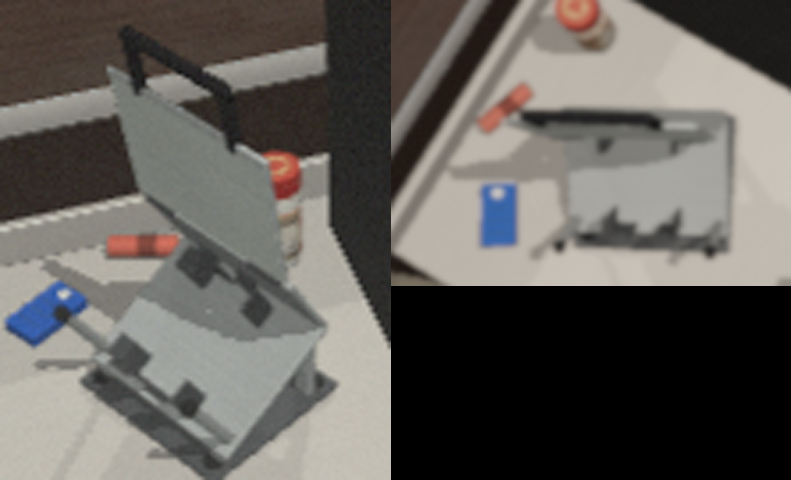

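The bar's ends in the scene crop give a cover angle of about 1.95 rad. The elbow has swung (joint 3 near its limit), so I'll retrace to let it unwind.

```bash
cat > j.py <<'E'
from h import *
s=telemetry.observe();print('joints',s['joints'].round(2),'pos',s['position'].round(4),'yaw/tilt',(np.degrees(R.from_rotvec(s['ee_rot']).as_matrix()[:,2])).round(1))
E
python3 - <<'E'
from h import *
plan([.50,-.262,.2],frame(-10))
E
python3 -m creep '3 0 -6 0 0 1 2;3 0 -12 0 0 2 4;3 0 -18 0 0 3 6;3 1 -24 0 0 4 7;3 2 -30 0 0 6 7'; python3 j.py
python3 - <<'E'
from h import *
plan([.50,-.262,.2],frame(-10))
E
```

```text
shift cm [  3.12 -30.86   2.14] turn [-0.26  5.7   6.85]
clock: 13.7
position: [0.5061, -0.2552, 0.2204]
ee_rot: [-0.28, -3.124, 0.005]
force: [1.8, 0.5, -3.0]
width: 0.606
gripper_force: 30.0
joints [-0.37  0.57  1.14  1.81 -0.57  1.14  2.35] pos [ 0.5061 -0.2552  0.2204] yaw/tilt [ -0.3  -0.2 -57.3]
shift cm [ 0.47 -0.77  2.04] turn [-0.22 -0.3  -0.25]
```

```bash
cat > kin.py <<'E'
from h import *
from scipy.optimize import least_squares
D=[([-1.23159459,.43512298,.02496745,1.57398724,-.01159551,1.13399496,-.07508683],[.26709,.56459,.24805],[-.688386,-3.065065,.00213]),
([-.621,.491,.523,2.213,-1.317,.118,2.6],[.6101,.0396,.0918],[.071,2.667,-.026]),
([-.644,.484,.545,2.219,-1.317,.118,2.596],[.6084,.0404,.0965],[.071,2.660,-.030]),
([-1.06,.52,1.26,1.94,-.6,1.0,1.97],[.546,.0448,.2212],[.083,3.042,-.02]),
([-.37,.57,1.14,1.81,-.57,1.14,2.35],[.5061,-.2552,.2204],[-.28,-3.124,.005])]
def fk(q,p):
    s=p[:4]; Q=R.identity(); x=np.zeros(3)
    for k in range(7):
        Q=Q*R.from_euler('z' if k%2==0 else 'y', q[k]*(SG[k//2] if k%2==0 else 1))
        x=x+Q.apply(p[3*k:3*k+3])
    return x,Q*R.from_rotvec(p[21:24])
import itertools
best=None
def run(S):
    global SG; SG=S
    p0=np.zeros(24);p0[2]=.34;p0[8]=.4;p0[14]=.4;p0[20]=.2
    f=lambda p:np.concatenate([np.r_[ (fk(q,p)[0]-x)*5,(fk(q,p)[1].inv()*R.from_rotvec(o)).as_rotvec()] for q,x,o in D]+[(p-p0)*1e-3])
    s=least_squares(f,p0); return s.cost,s.x,f(s.x)
if __name__=='__main__':
    for S in itertools.product([1,-1],repeat=4):
        c,p,f=run(S); 
        if best is None or c<best[0]: best=(c,p,S)
        print(S,c.round(6))
    c,p,S=best; SG=S; print(p.round(3)); np.savez('kin.npz',p=p,S=S)
    for q,x,o in D: X,Q=fk(q,p); print((X-x).round(4),(Q.inv()*R.from_rotvec(o)).as_rotvec().round(3))
E
python3 kin.py
```

```text
(1, 1, 1, 1) 0.236428
(1, 1, 1, -1) 2.283298
(1, 1, -1, 1) 9.111722
(1, 1, -1, -1) 3.910685
(1, -1, 1, 1) 12.697211
(1, -1, 1, -1) 5.701703
(1, -1, -1, 1) 3.011377
(1, -1, -1, -1) 1.201641
(-1, 1, 1, 1) 1.98136
(-1, 1, 1, -1) 4.546381
(-1, 1, -1, 1) 7.291404
(-1, 1, -1, -1) 12.741661
(-1, -1, 1, 1) 5.265847
(-1, -1, 1, -1) 10.280547
(-1, -1, -1, 1) 1.281862
(-1, -1, -1, -1) 4.3e-05
[-0.059 -0.016  0.218  0.046 -0.016  0.077 -0.032 -0.026  0.477 -0.055
 -0.026  0.022  0.036  0.013  0.422 -0.019  0.013  0.048 -0.004  0.005
  0.248  0.     0.003  1.57 ]
[ 0.  0. -0.] [-0.002 -0.002  0.001]
[-0.  0.  0.] [-0.002 -0.002  0.002]
[ 0. -0. -0.] [-0.002 -0.003  0.001]
[-0. -0.  0.] [0.003 0.004 0.   ]
[ 0.  0. -0.] [ 0.002  0.002 -0.004]
```

```bash
cat > k2.py <<'E'
from kin import *
import kin
kin.SG=(-1,-1,-1,-1)
IDX=[2,6,8,9,14,18,20]   # z1, x3,z3, x4, z5, x7, z7
def full(v): p=np.zeros(24); p[IDX]=v; p[23]=np.pi/2; return p
f=lambda v:np.concatenate([(fk(q,full(v))[0]-x) for q,x,o in D])
s=least_squares(f,[.3,0,.45,0,.4,0,.25]); P=full(s.x)
LO=np.array([-2.62,-.44,-1.27,.08,-1.32,.12,-2.74]);HI=np.array([2.62,2.09,1.32,2.57,4.46,2,2.74])
def ik(pos,rot,seed,pen=0.0,m=.03):
    g=lambda q:np.r_[(fk(q,P)[0]-pos)*10,(fk(q,P)[1].inv()*rot).as_rotvec()*3,pen*(q-seed)]
    sd=np.clip(seed,LO+m+.01,HI-m-.01)
    return least_squares(g,sd,bounds=(LO+m,HI-m),xtol=1e-9)
def good(q,pos,rot): return np.linalg.norm(fk(q,P)[0]-pos)<.001 and (fk(q,P)[1].inv()*rot).magnitude()<.005
if __name__=='__main__':
    print(s.x.round(4),np.abs(s.fun).max().round(4))
    b=np.load('bay.npy');r=R.from_euler('z',b[3])*R.from_euler('y',-np.radians(28));yaw=np.degrees(b[3]);rng=np.random.default_rng(0)
    def surv(n,pos,rot,N=60):
        S=[]
        for _ in range(N):
            a=ik(pos,rot,rng.uniform(LO,HI)).x
            if good(a,pos,rot): S.append(np.r_[a,np.min(np.minimum(a-LO,HI-a))])
        S=sorted(S,key=lambda a:-a[-1]); print(n,len(S)); [print('   ',a.round(2)) for a in S[:4]]
    for sp in (0,180):
        for tl in (28,16,10): surv(f'bay {tl} spin {sp}',r.apply([0,0,.024])+b[:3],frame(yaw,tl,sp))
    for t in (1.95,0):
        for sp in (90,-90):
            for tl in (10,28): surv(f'bar t{t} tilt{tl} spin{sp}',r.apply([.068-.172*np.cos(t),0,.084+.172*np.sin(t)])+b[:3],frame(yaw,tl,sp))
E
python3 k2.py
```

```text
[ 0.3694 -0.0162  0.5843  0.0327  0.4797  0.0269  0.4205] 0.051
bay 28 spin 0 28
    [ 0.49  0.65 -0.89  2.23  1.72  0.59 -0.22  0.34]
    [ 0.43  0.61 -0.79  2.23  1.72  0.52 -0.24  0.34]
    [ 0.49  0.65 -0.89  2.23  1.72  0.59 -0.22  0.34]
    [ 0.41  0.6  -0.76  2.23  1.72  0.5  -0.25  0.34]
bay 16 spin 0 36
    [ 0.45  0.62 -0.79  2.05  1.03  0.58  0.46  0.46]
    [ 0.46  0.63 -0.81  2.05  1.05  0.59  0.44  0.46]
    [ 0.43  0.61 -0.77  2.05  1.02  0.57  0.47  0.45]
    [ 0.49  0.65 -0.87  2.05  1.09  0.62  0.41  0.4 ]
bay 10 spin 0 39
    [ 0.36  0.6  -0.65  1.95  0.71  0.63  0.77  0.51]
    [ 0.24  0.56 -0.49  1.95  0.56  0.57  0.9   0.45]
    [ 0.23  0.56 -0.48  1.95  0.54  0.57  0.91  0.45]
    [ 0.22  0.56 -0.46  1.95  0.53  0.57  0.92  0.45]
bay 28 spin 180 29
    [-0.46  0.52  0.51  2.25  4.37  0.2   0.18  0.08]
    [-0.45  0.52  0.5   2.25  4.36  0.19  0.19  0.07]
    [-0.43  0.51  0.47  2.25  4.33  0.18  0.22  0.06]
    [-0.42  0.51  0.46  2.25  4.33  0.17  0.23  0.05]
bay 16 spin 180 36
    [ 0.41  0.55 -0.58  2.07  0.82  0.45 -2.41  0.33]
    [ 0.42  0.55 -0.6   2.07 
[... 1603 characters left out ...]
45
    [ 0.54  0.49 -0.89  2.43  1.82  0.51 -1.97  0.14]
    [ 0.29  0.4  -0.55  2.43  1.93  0.33 -2.11  0.14]
    [ 0.63  0.56 -1.02  2.43  1.79  0.6  -1.93  0.14]
    [ 0.38  0.42 -0.67  2.43  1.89  0.39 -2.05  0.14]
bar t0 tilt10 spin-90 42
    [ 0.39  0.42 -0.63  2.27  0.7   0.45  2.28  0.3 ]
    [ 0.4   0.43 -0.64  2.27  0.71  0.45  2.27  0.3 ]
    [ 0.42  0.43 -0.68  2.27  0.75  0.47  2.24  0.3 ]
    [ 0.47  0.45 -0.74  2.27  0.8   0.49  2.19  0.3 ]
bar t0 tilt28 spin-90 28
    [ 0.42  0.51 -0.78  2.53  2.08  0.55  0.85  0.04]
    [-0.25  0.4   0.06  2.53  2.78  0.28  0.11  0.04]
    [ 0.16  0.43 -0.44  2.53  2.29  0.4   0.63  0.04]
    [ 0.38  0.5  -0.74  2.53  2.1   0.52  0.83  0.04]
```

The rough kinematic model says hand tilts up to about 16° at the bay keep good joint margins. I'll set the plate down on the counter, lean the hand −14° relative to it, and regrasp.

```bash
python3 -m creep '3 .4 -.8 6 -.2 -.3 -.2;3 .4 -.8 12 -.2 -.3 -.2;3 .4 -.8 16 -.2 -.3 -.2;3 .4 -.8 18.5 -.2 -.3 -.2;3 .4 -.8 18.5 -.2 -.3 -.2' >/dev/null
python3 -m creep '3 0 0 0 0 0 0;3 0 0 .5 0 0 0;3 0 0 .9 0 0 0;3 0 0 .9 0 0 0'; python3 j.py
```

```text
clock: 14.82
position: [0.5016, -0.2615, 0.0281]
ee_rot: [0.273, 3.13, -0.001]
force: [2.9, -1.2, 2.5]
width: 0.607
gripper_force: 30.0
joints [-0.18  0.79  0.87  1.97 -0.85  0.8   2.58] pos [ 0.5016 -0.2615  0.0281] yaw/tilt [ -0.   -0.  -57.3]
```

```bash
python3 -m creep '3 0 0 .2 0 0 0;9.1 0 0 .2 0 0 0;9.1 0 0 .2 0 0 0;9.1 0 0 .2 0 0 0;9.1 0 0 -.3 0 0 0' >/dev/null
python3 -m creep '9.1 0 0 -4 0 0 0;9.1 0 0 -8 0 5 0;9.1 0 0 -11 0 14 0;9.1 0 0 -11 0 14 0;9.1 0 0 -11 0 14 0'; python3 j.py
python3 - <<'E'
from h import *
i=pic('wrist','w5.png'); w=vision.camera_info('wrist'); np.save('w5.npy',w['extrinsics'])
g=i.astype(int); m=((g[...,2]>90)&(g[...,2]>g[...,0]+60)&(g[...,2]>g[...,1]+30)).astype(np.uint8)
n,l,st,ce=cv2.connectedComponentsWithStats(m); print(st[1:][st[1:,4]>150])
k=1+np.argmax(st[1:,4]); c,_=cv2.findContours((l==k).astype(np.uint8),0,1); c=max(c,key=cv2.contourArea)
a=cv2.approxPolyDP(c,6,True)[:,0]; print(a.tolist(), cv2.minAreaRect(c))
q=np.array([onz(w,u,v,.02) for u,v in a])[:,:2]; print(q.round(4).tolist(), q.mean(0))
rc=cv2.minAreaRect(np.array([onz(w,u,v,.02)[:2] for u,v in c[:,0]],np.float32)*1000); print('rect mm',rc)
E
```

```text
clock: 16.08
position: [0.5, -0.2611, 0.1397]
ee_rot: [-0.253, -2.885, -0.031]
force: [-0.1, 0.2, 0.1]
width: 0.993
gripper_force: 0.0
joints [-0.24  0.79  1.03  1.7  -0.56  1.26  2.35] pos [ 0.5    -0.2611  0.1397] yaw/tilt [-13.7   2.4 -55.6]
[[ 227  172   56   76 4254]]
[[228, 172], [227, 247], [282, 247], [282, 173]] ((254.5, 209.49996948242188), (54.99999237060547, 74.99998474121094), -0.0)
[[0.4459, -0.2767], [0.5173, -0.2905], [0.5266, -0.2379], [0.4559, -0.2255]] [ 0.4864049  -0.25764708]
rect mm ((486.12371826171875, -257.84600830078125), (53.41067886352539, 72.74349975585938), 79.97303009033203)
```

```bash
python3 - <<'E'
from h import *
plan([.499,-.2595,.055],frame(-10,-14)); plan([.499,-.2595,.0258],frame(-10,-14))
E
```

```text
shift cm [-1.99  0.13  8.22] turn [ 0.04 -0.13 -0.06]
shift cm [-2.71  0.13 11.05] turn [ 0.04 -0.13 -0.06]
```

```bash
python3 -m creep '9.1 -1 0 3 0 0 0;9.1 -1.5 .1 6 0 0 0;9.1 -2 .1 8.2 0 0 0;9.1 -2 .1 8.2 0 0 0;9.1 -2 .1 8.2 0 0 0'; python3 - <<'E'
from h import *
plan([.499,-.2595,.0258],frame(-10,-14))
E
```

```text
clock: 16.75
position: [0.5002, -0.2605, 0.0567]
ee_rot: [-0.253, -2.885, -0.031]
force: [1.3, -0.4, -1.2]
width: 0.989
gripper_force: 0.0
shift cm [-0.62  0.08  3.03] turn [-0.02 -0.09 -0.04]
```

```bash
python3 -m creep '9.1 -.3 0 1.5 0 0 0;9.1 -.6 .1 2.9 0 0 0;9.1 -.6 .1 2.9 0 0 0;9.1 -.6 .1 2.9 0 0 0;5 -.6 .1 2.9 0 0 0' 30
python3 -m creep '3 0 0 0 0 0 0;3 0 0 0 0 0 0;3 0 0 0 0 0 0;3 0 0 0 0 0 0;3 0 0 0 0 0 0' 30
python3 - <<'E'
from h import *
s=telemetry.observe();Rt=R.from_rotvec(s['ee_rot']);P=frame(-10); u=np.array([.499,-.2595,0])
np.savez('grasp.npz',p=Rt.inv().apply(u-s['position']),r=(Rt.inv()*P).as_rotvec()); print(Rt.inv().apply(u-s['position']),(Rt.inv()*P).as_rotvec(degrees=True))
E
python3 -m creep '3 0 0 -3 0 0 0;3 0 0 -6 0 0 0;3 0 0 -12 0 0 0;3 0 0 -18 0 0 0;3 0 0 -20 0 0 0'
cat > st.py <<'E'
# remaining shift/turn so the held object's underside is at (0,0,h) in the bay
from h import *
import sys
h=float(sys.argv[1]);g=np.load('grasp.npz');T=(R.from_rotvec(g['r']))
s=telemetry.observe();Rt=R.from_rotvec(s['ee_rot'])
b=np.load('bay.npy');r=R.from_euler('z',b[3])*R.from_euler('y',-np.radians(28))
goalR=r*R.from_matrix(np.array([[-1,0,0],[0,1,0],[0,0,-1.]]))*T.inv()
goal=r.apply([0,0,h])+b[:3]-goalR.apply(g['p'])
print('tool F',Rt.inv().apply(s['force']-np.array([0,0,-3])).round(1),'underside in bay',r.inv().apply(s['position']+Rt.apply(g['p'])-b[:3]).round(4),'joints',s['joints'].round(2))
n=Rt.inv().apply(r.apply([0,0,1])); plan(goal,goalR); print('bay -z in tool',(-n).round(3))
E
python3 st.py .12
```

```text
clock: 17.38
position: [0.4992, -0.2589, 0.0267]
ee_rot: [-0.253, -2.885, -0.031]
force: [-0.5, -0.1, -0.2]
width: 0.929
gripper_force: 0.0
clock: 18.0
position: [0.499, -0.2589, 0.0265]
ee_rot: [-0.252, -2.885, -0.031]
force: [-0.2, -0.8, 1.1]
width: 0.607
gripper_force: 30.0
[-0.00653018 -0.0006226   0.02568035] [-1.10942187e-02 -1.41338150e+01 -4.88611394e-03]
clock: 18.62
position: [0.5485, -0.2681, 0.2236]
ee_rot: [-0.252, -2.889, -0.029]
force: [0.3, -0.4, -4.2]
width: 0.607
gripper_force: 30.0
tool F [-0.7 -0.4  1.1] underside in bay [ 0.0133 -0.3103  0.1539] joints [-0.23  0.77  1.06  1.49 -0.52  1.47  2.27]
shift cm [ 3.47 30.71  4.87] turn [ -0.06 -27.74  -6.93]
bay -z in tool [-0.665  0.057  0.745]
```

```bash
python3 -m creep '3 .5 5 0 0 -5 -1;3 1 11 0 0 -11 -3;3 1.5 17 0 0 -17 -4;3 2.5 22 1 0 -23 -6;3 3.5 27 2 0 -27.7 -6.9'
python3 -m creep '3 0 0 0 0 0 0;3 0 0 0 0 0 0'
python3 st.py .12
```

```text
clock: 19.25
position: [0.5546, 0.0076, 0.2089]
ee_rot: [0.079, 2.902, -0.006]
force: [0.4, 1.3, -2.2]
width: 0.606
gripper_force: 30.0
clock: 19.5
position: [0.5554, 0.0058, 0.2094]
ee_rot: [0.079, 2.904, -0.008]
force: [0.7, -0.5, -1.9]
width: 0.607
gripper_force: 30.0
tool F [-1.  -0.5 -0.9] underside in bay [ 0.0119 -0.0364  0.142 ] joints [-1.02  0.44  1.22  2.05 -0.63  0.78  2.06]
shift cm [0.62 3.64 2.43] turn [ 0.05 -0.33 -0.01]
bay -z in tool [-0.25  -0.001  0.968]
```

```bash
python3 -m creep '3 .6 2 1 0 -.3 0;3 .6 3.6 2.4 0 -.3 0;3 .2 3.6 4 0 -.3 0;3 -.5 3.6 6.5 0 -.3 0;3 -.5 3.6 6.5 0 -.3 0'
python3 -m creep '3 0 0 0 0 0 0'
python3 st.py .05
```

```text
clock: 20.12
position: [0.5777, 0.04, 0.1455]
ee_rot: [0.081, 2.901, -0.011]
force: [-0.8, -0.2, -3.1]
width: 0.605
gripper_force: 30.0
clock: 20.25
position: [0.5778, 0.0397, 0.1474]
ee_rot: [0.082, 2.899, -0.01]
force: [0.7, 0.7, -2.5]
width: 0.606
gripper_force: 30.0
tool F [-0.8  0.7 -0.3] underside in bay [ 0.0011 -0.0014  0.0776] joints [-0.94  0.55  1.06  2.07 -0.78  0.67  2.1 ]
shift cm [-0.57  0.14  2.71] turn [-0.02 -0.01 -0.13]
bay -z in tool [-0.244  0.001  0.97 ]
```

```bash
python3 -m creep '3 -.3 .1 1.3 0 0 -.1;3 -.6 .1 2.7 0 0 -.1;3 -.95 .1 4.1 0 0 -.1;3 -1.2 .1 5.2 0 0 -.1;3 -1.2 .1 5.2 0 0 -.1'
python3 -m creep '3 0 0 0 0 0 0'
python3 st.py 0
```

```text
clock: 20.88
position: [0.6019, 0.0397, 0.099]
ee_rot: [0.078, 2.899, -0.01]
force: [-0.1, -0.2, -3.7]
width: 0.606
gripper_force: 30.0
clock: 21.0
position: [0.6021, 0.0397, 0.1001]
ee_rot: [0.078, 2.898, -0.009]
force: [-0.6, -0.7, -3.0]
width: 0.603
gripper_force: 30.0
tool F [ 0.5 -0.8 -0.1] underside in bay [ 0.0003 -0.      0.0244] joints [-0.82  0.63  0.93  2.05 -0.89  0.61  2.19]
shift cm [-0.57  0.    2.37] turn [0.02 0.03 0.01]
bay -z in tool [-0.244 -0.     0.97 ]
```

```bash
python3 -m creep '3 -.2 0 .8 0 0 0;3 -.4 0 1.5 0 0 0;3 -.5 0 2.0 0 0 0;3 -.5 0 2.0 0 0 0'
python3 st.py 0
```

```text
clock: 21.5
position: [0.6117, 0.0394, 0.0813]
ee_rot: [0.078, 2.899, -0.01]
force: [-0.0, -0.0, -2.3]
width: 0.605
gripper_force: 30.0
tool F [-0.2 -0.  -0.7] underside in bay [-0.0001  0.0001  0.0033] joints [-0.78  0.66  0.88  2.04 -0.93  0.58  2.22]
shift cm [-0.09 -0.01  0.32] turn [ 0.01 -0.    0.03]
bay -z in tool [-0.244 -0.     0.97 ]
```

```bash
python3 -m creep '3 -.05 0 .25 0 0 0;3 -.1 0 .4 0 0 0;3 -.1 0 .4 0 0 0'; python3 st.py 0
python3 -m creep '6.5 0 0 0 0 0 0;7.5 0 0 0 0 0 0;7.5 0 0 0 0 0 0;7.5 0 0 0 0 0 0'
python3 -m creep '7.5 0 0 -2 0 0 0;7.5 0 0 -5 0 0 0;7.5 0 0 -9 0 0 0;7.5 0 0 -14 0 0 0;7.5 0 0 -14 0 0 0'
python3 - <<'E'
from h import *
b=np.load('bay.npy');r=R.from_euler('z',b[3])*R.from_euler('y',-np.radians(28))
w=vision.camera_info('wrist');i=pic('wrist','w6.png')
g=i.astype(int); m=((g[...,2]>60)&(g[...,2]>g[...,0]+50)&(g[...,2]>g[...,1]+25)).astype(np.uint8)
n,l,st,ce=cv2.connectedComponentsWithStats(m); print(st[1:][st[1:,4]>150])
k=1+np.argmax(st[1:,4]); c,_=cv2.findContours((l==k).astype(np.uint8),0,1); c=max(c,key=cv2.contourArea)
nn=r.apply([0,0,1]); q=[]
for u,v in c[:,0]:
    o,d=ray(w,u,v); p=o+d*((b[:3]+.02*nn-o)@nn)/(d@nn); q.append(r.inv().apply(p-b[:3])[:2]*1000)
q=np.array(q,np.float32); print('rect',cv2.minAreaRect(q),q.min(0),q.max(0))
E
```

```text
clock: 21.88
position: [0.6133, 0.0394, 0.0788]
ee_rot: [0.078, 2.898, -0.007]
force: [-7.9, 1.0, 11.3]
width: 0.606
gripper_force: 30.0
tool F [  4.2   0.6 -15.8] underside in bay [0.0002 0.0003 0.0004] joints [-0.78  0.66  0.87  2.04 -0.94  0.58  2.22]
shift cm [ 0.01 -0.02  0.04] turn [0.1  0.01 0.02]
bay -z in tool [-0.244 -0.002  0.97 ]
clock: 22.38
position: [0.6137, 0.0394, 0.0781]
ee_rot: [0.078, 2.898, -0.009]
force: [-0.8, -0.3, -0.1]
width: 0.815
gripper_force: 0.0
clock: 23.0
position: [0.5813, 0.0411, 0.217]
ee_rot: [0.077, 2.894, -0.007]
force: [0.5, 0.3, -0.9]
width: 0.817
gripper_force: 0.0
[[ 373  105   44   59 1864]
 [ 229  139   52   94 4627]]
rect ((0.5051155090332031, 1.9013195037841797), (98.10938262939453, 54.02156448364258), 0.03465184196829796) [-48.564487 -25.081074] [49.574863 28.939838]
```

The plate is in place: x 0.5 mm, y about 1.9 mm, square. Next is the pan.

```bash
python3 - <<'E'
from h import *
plan([.462,-.133,.17],frame(-16.5,-14))
E
```

```text
shift cm [ 11.69 -18.07   1.71] turn [ 0.09 27.88 13.61]
```

```bash
python3 -m creep '9.1 2 -4 0 0 4 2;9.1 5 -9 0 0 10 5;9.1 8 -14 0 0 17 8;9.1 11 -18 1 0 24 11;9.1 11.7 -18 1.7 0 27.9 13.6'
python3 -m creep '9.1 0 0 0 0 0 0;9.1 0 0 0 0 0 0'; python3 j.py
python3 - <<'E'
from h import *
i=pic('wrist','w7.png'); w=vision.camera_info('wrist'); np.save('w7.npy',w['extrinsics'])
cv2.imwrite('pics/w7b.png',cv2.resize(i[60:252,140:396,::-1],(800,600),interpolation=cv2.INTER_CUBIC))
plan([.462,-.133,.04],frame(-16.5,-14))
E
```

```text
clock: 23.68
position: [0.4589, -0.1359, 0.168]
ee_rot: [-0.427, -2.861, -0.052]
force: [1.6, -0.0, -0.2]
width: 0.991
gripper_force: 0.0
clock: 23.92
position: [0.4612, -0.1324, 0.169]
ee_rot: [-0.415, -2.868, -0.051]
force: [-1.3, -0.4, 0.2]
width: 0.99
gripper_force: 0.0
joints [-0.53  0.66  1.11  1.89 -0.55  1.25  2.1 ] pos [ 0.4612 -0.1324  0.169 ] yaw/tilt [-13.4   4.  -55.6]
shift cm [-3.24 -0.06 12.52] turn [-0.   -0.07  0.06]
```

View pics/w7b.png

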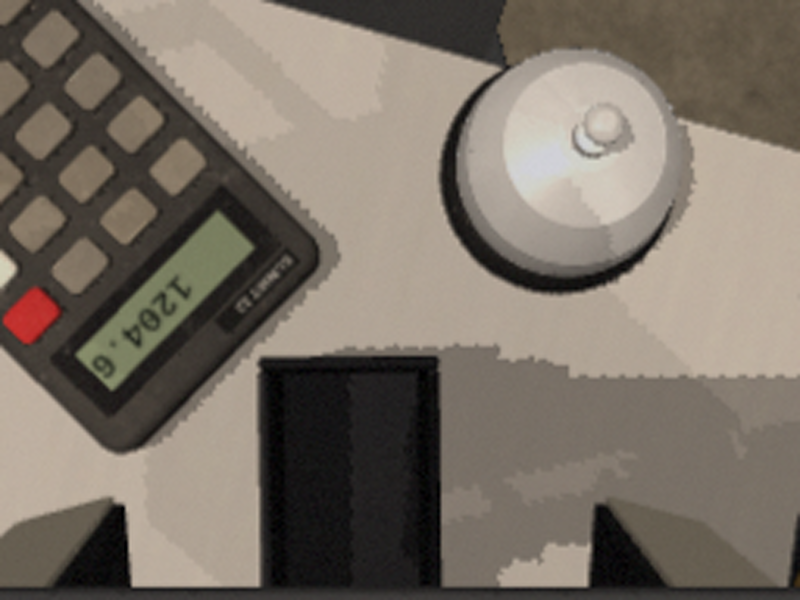

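The pan's near rim runs from crop (260,358) to (439,357), with its sides parallel to the image. It is aligned with the hand and lies between the fingers (125 and 595).

```bash
python3 - <<'E'
from h import *
w=vision.camera_info('wrist'); w['extrinsics']=np.load('w7.npy')
q=np.array([onz(w,u/3.125+140,v/3.125+60,.052) for u,v in [(260,359),(439,358),(440,586),(262,586)]])[:,:2]
print(q.round(4),np.linalg.norm(q[1]-q[0]),[np.degrees(np.arctan2(*(q[a]-q[b])[::-1])).round(1) for a,b in((2,1),(3,0))])
d=q[1]-q[0]; e=np.array([d[1],-d[0]])/np.linalg.norm(d); c=(q[0]+q[1])/2+.05*e; yaw=np.degrees(np.arctan2(e[1],e[0])); print(c,yaw)
plan([*c,.08],frame(yaw,-14));plan([*c,.038],frame(yaw,-14)); np.save('pan.npy',[*c,yaw])
E
```

```text
[[ 0.4076 -0.147 ]
 [ 0.4228 -0.0943]
 [ 0.4903 -0.1137]
 [ 0.4748 -0.1663]] 0.05486055503779932 [np.float64(-16.0), np.float64(-16.0)]
[ 0.46329157 -0.13450082] -16.08606776287009
shift cm [-2.43 -0.17  8.6 ] turn [ 0.1  -0.07 -0.34]
shift cm [-3.45 -0.17 12.67] turn [ 0.1  -0.07 -0.34]
```

```bash
python3 -m creep '9.1 -1 -.1 3 0 0 -.3;9.1 -1.6 -.2 6 0 0 -.3;9.1 -2.4 -.2 8.6 0 0 -.3;9.1 -3 -.2 11 0 0 -.3;9.1 -3 -.2 11 0 0 -.3'
python3 -m creep '9.1 0 0 0 0 0 0'
python3 - <<'E'
from h import *
c=np.load('pan.npy'); plan([c[0],c[1],.038],frame(c[2],-14))
E
```

```text
clock: 24.6
position: [0.4621, -0.1341, 0.0549]
ee_rot: [-0.406, -2.867, -0.053]
force: [0.9, -0.3, 1.1]
width: 0.995
gripper_force: 0.0
clock: 24.72
position: [0.4631, -0.1351, 0.0564]
ee_rot: [-0.408, -2.87, -0.052]
force: [-0.1, 0.0, 1.5]
width: 0.991
gripper_force: 0.0
shift cm [-0.44  0.06  1.79] turn [ 0.09 -0.05 -0.09]
```

```bash
python3 -m creep '9.1 -.4 0 1.7 0 0 0;9.1 -.4 0 1.7 0 0 0;9.1 -.4 0 1.7 0 0 0;5 -.4 0 1.7 0 0 0;3 -.4 0 1.7 0 0 0' 25
python3 -m creep '3 0 0 0 0 0 0;3 0 0 0 0 0 0;3 0 0 0 0 0 0;3 0 0 0 0 0 0' 25
python3 - <<'E'
from h import *
c=np.load('pan.npy')
s=telemetry.observe();Rt=R.from_rotvec(s['ee_rot']);u=np.array([c[0],c[1],0]); p=Rt.inv().apply(u-s['position']);print(p)
p[1]=-.0006
np.savez('grasp.npz',p=p,r=(Rt.inv()*frame(c[2])).as_rotvec()); print((Rt.inv()*frame(c[2])).as_rotvec(degrees=True))
E
python3 -m creep '3 0 0 -3 0 0 0;3 0 0 -6 0 0 0;3 0 0 -12 0 0 0;3 0 0 -18 0 0 0;3 0 0 -20 0 0 0'
python3 st.py .14
```

```text
clock: 25.35
position: [0.4625, -0.1353, 0.0381]
ee_rot: [-0.409, -2.868, -0.052]
force: [0.3, 0.6, -0.5]
width: 0.82
gripper_force: 0.0
clock: 25.85
position: [0.4624, -0.1352, 0.038]
ee_rot: [-0.409, -2.868, -0.052]
force: [0.3, 0.5, 1.5]
width: 0.608
gripper_force: 25.0
[-0.00991935  0.00091293  0.03664424]
[  0.07603458 -14.13280869  -0.15371398]
clock: 26.48
position: [0.5106, -0.1501, 0.235]
ee_rot: [-0.41, -2.872, -0.051]
force: [0.0, 0.1, -2.5]
width: 0.609
gripper_force: 25.0
tool F [ 0.2  0.1 -0.5] underside in bay [-0.0252 -0.1947  0.1743] joints [-0.48  0.66  1.13  1.68 -0.51  1.43  2.06]
shift cm [ 1.78 19.41  2.84] turn [ -0.08 -27.61 -13.15]
bay -z in tool [-0.656  0.106  0.748]
```

```bash
python3 -m creep '3 .3 4 0 0 -5 -2;3 .7 8 0 0 -11 -5;3 1.2 13 0 0 -17 -8;3 1.5 17 1 0 -23 -11;3 1.8 19.4 1.5 0 -27.6 -13.1'
python3 -m creep '3 0 0 0 0 0 0;3 0 0 0 0 0 0'
python3 st.py .1
```

```text
clock: 27.1
position: [0.5425, 0.0458, 0.2212]
ee_rot: [0.078, 2.902, -0.005]
force: [-0.8, 0.0, -2.5]
width: 0.607
gripper_force: 25.0
clock: 27.35
position: [0.5432, 0.0425, 0.2221]
ee_rot: [0.084, 2.904, -0.007]
force: [1.3, -0.3, -1.9]
width: 0.611
gripper_force: 25.0
tool F [-1.5 -0.2 -0.8] underside in bay [ 0.0059 -0.0004  0.1484] joints [-1.14  0.4   1.25  2.06 -0.55  0.78  1.91]
shift cm [-0.61  0.03  4.84] turn [-0.03 -0.3  -0.1 ]
bay -z in tool [-0.249 -0.     0.968]
```

```bash
python3 -m creep '3 -.1 .05 2 0 -.3 0;3 -.6 .05 4.8 0 -.3 0;3 -1 .05 6.5 0 -.3 0;3 -1.35 .05 8 0 -.3 0;3 -1.35 .05 8 0 -.3 0'
python3 -m creep '3 0 0 0 0 0 0'
python3 st.py .02
```

```text
clock: 27.98
position: [0.5755, 0.0398, 0.1468]
ee_rot: [0.088, 2.899, -0.009]
force: [0.0, 0.1, -0.8]
width: 0.611
gripper_force: 25.0
clock: 28.1
position: [0.5755, 0.0407, 0.1478]
ee_rot: [0.086, 2.898, -0.008]
force: [-0.2, -0.0, -0.8]
width: 0.611
gripper_force: 25.0
tool F [-0.3 -0.  -2.2] underside in bay [-0.0002 -0.0005  0.0676] joints [-0.92  0.52  1.02  2.07 -0.74  0.65  2.06]
shift cm [-1.18  0.05  4.61] turn [-0.07  0.05 -0.16]
bay -z in tool [-0.243  0.001  0.97 ]
```

```bash
python3 -m creep '3 -.3 .1 1.3 0 0 -.1;3 -.6 .1 2.5 0 0 -.1;3 -.85 .1 3.5 0 0 -.1;3 -1.1 .1 4.2 0 0 -.1;3 -1.1 .1 4.2 0 0 -.1'
python3 -m creep '3 0 0 0 0 0 0'
python3 st.py .02
```

```text
clock: 28.72
position: [0.5961, 0.0416, 0.1087]
ee_rot: [0.081, 2.898, -0.008]
force: [-0.3, -1.6, -2.5]
width: 0.611
gripper_force: 25.0
clock: 28.85
position: [0.596, 0.0416, 0.1093]
ee_rot: [0.081, 2.898, -0.008]
force: [-0.9, -1.9, -1.6]
width: 0.607
gripper_force: 25.0
tool F [ 0.4 -2.  -1.5] underside in bay [-0.0003  0.0015  0.024 ] joints [-0.82  0.59  0.91  2.06 -0.83  0.59  2.13]
shift cm [-0.13 -0.16  0.38] turn [-0.04  0.04  0.03]
bay -z in tool [-0.243 -0.     0.97 ]
```

```bash
python3 -m creep '3 -.06 -.1 .25 0 0 0;3 -.13 -.1 .5 0 0 0;3 -.13 -.1 .5 0 0 0'; python3 st.py .02
```

```text
clock: 29.22
position: [0.5989, 0.0411, 0.1057]
ee_rot: [0.08, 2.897, -0.005]
force: [-5.5, 0.9, 12.6]
width: 0.607
gripper_force: 25.0
tool F [  1.6   0.6 -16.5] underside in bay [0.0007 0.0013 0.0195] joints [-0.81  0.6   0.9   2.05 -0.84  0.59  2.14]
shift cm [ 0.08 -0.12 -0.04] turn [0.07 0.11 0.06]
bay -z in tool [-0.242 -0.002  0.97 ]
```

Seated, with about 16 N of contact. I'll release, retreat and check the plate and pan numerically.

```bash
python3 -m creep '6.5 0 0 0 0 0 0;7.8 0 0 0 0 0 0;7.8 0 0 0 0 0 0;7.8 0 0 0 0 0 0'
python3 -m creep '7.8 0 0 -2 0 0 0;7.8 0 0 -5 0 0 0;7.8 0 0 -9 0 0 0;7.8 .5 0 -14 0 0 0;7.8 1 0 -14 0 0 0'
python3 - <<'E'
from h import *
b=np.load('bay.npy');r=R.from_euler('z',b[3])*R.from_euler('y',-np.radians(28))
w=vision.camera_info('wrist');i=pic('wrist','w8.png'); np.save('w8.npy',w['extrinsics'])
C=np.array([(x*.05,y*.028,.072) for x in(-1,1) for y in(-1,1)]); pr=proj(w,r.apply(C)+b[:3]).round(1); print('expected rim corners',pr.tolist())
v=i.max(2); m=(v<45).astype(np.uint8); m[240:]=0
n,l,st,ce=cv2.connectedComponentsWithStats(m)
print(st[1:][st[1:,4]>150]); 
u0=int(pr[:,0].mean()); k=l[int(pr[:2,1].mean()+15),u0]; print('label',k)
nn=r.apply([0,0,1]); c,_=cv2.findContours((l==k).astype(np.uint8),0,1); c=max(c,key=cv2.contourArea); q=[]
for u,vv in c[:,0]:
    o,d=ray(w,u,vv); p=o+d*((b[:3]+.072*nn-o)@nn)/(d@nn); q.append(r.inv().apply(p-b[:3])[:2]*1000)
q=np.array(q,np.float32); print('rect',cv2.minAreaRect(q),q.min(0),q.max(0))
E
python3 j.py
```

```text
clock: 29.72
position: [0.5984, 0.0407, 0.1046]
ee_rot: [0.08, 2.898, -0.008]
force: [0.1, -0.4, 0.3]
width: 0.846
gripper_force: 0.0
clock: 30.35
position: [0.5561, 0.043, 0.2408]
ee_rot: [0.08, 2.894, -0.005]
force: [-0.3, 0.0, 0.2]
width: 0.847
gripper_force: 0.0
expected rim corners [[223.3, 145.6], [280.3, 145.6], [223.7, 246.9], [280.2, 246.8]]
[[   6    0   28   17  183]
 [ 375   81  137  159 7497]
 [ 166  133   15   13  151]
 [ 323  134   16   14  159]
 [ 217  139   70  101 6002]
 [  13  199  131   41 2845]
 [ 176  222   16   18  176]
 [ 319  222   16   18  181]]
label 7
rect ((-7.140186309814453, -0.3751106262207031), (68.37430572509766, 98.69235229492188), 89.9021224975586) [-56.478928 -34.646507] [42.26263 33.7311 ]
joints [-1.14  0.39  1.25  2.02 -0.52  0.81  1.89] pos [0.5547 0.0434 0.2388] yaw/tilt [ 13.8  -0.6 -55.6]
```

```bash
python3 - <<'E'
from h import *
v=cv2.imread('pics/w8.png').max(2)
for r in (160,195,225): print(r,v[r,212:292].tolist())
for c in (240,252,265): print(c,v[128:160,c].tolist())
E
```

```text
160 [174, 175, 156, 97, 76, 50, 38, 38, 41, 39, 41, 40, 31, 30, 23, 26, 32, 28, 13, 12, 10, 12, 26, 25, 29, 25, 27, 28, 27, 26, 28, 30, 26, 28, 27, 26, 27, 29, 28, 26, 28, 27, 27, 25, 28, 30, 26, 34, 34, 37, 36, 35, 36, 34, 35, 35, 35, 33, 33, 33, 30, 32, 36, 25, 18, 10, 10, 12, 21, 19, 15, 30, 38, 39, 42, 52, 55, 74, 117, 122]
195 [171, 172, 171, 172, 173, 173, 173, 173, 172, 173, 173, 173, 172, 172, 116, 54, 35, 26, 13, 13, 10, 11, 26, 27, 27, 24, 27, 27, 24, 27, 25, 28, 26, 31, 26, 23, 27, 24, 29, 26, 22, 26, 27, 25, 25, 27, 34, 35, 36, 33, 32, 32, 38, 35, 34, 33, 33, 37, 33, 32, 32, 36, 34, 28, 13, 12, 16, 22, 38, 26, 22, 108, 116, 119, 121, 117, 119, 119, 119, 119]
225 [119, 121, 121, 114, 109, 106, 89, 71, 53, 38, 37, 35, 28, 27, 19, 39, 35, 24, 14, 12, 11, 14, 20, 25, 25, 27, 25, 24, 23, 22, 25, 25, 27, 26, 26, 27, 24, 20, 25, 23, 26, 20, 22, 25, 26, 26, 19, 27, 26, 25, 25, 25, 20, 28, 26, 21, 27, 26, 26, 23, 24, 25, 25, 14, 9, 14, 12, 23, 36, 28, 25, 62, 97, 107, 106, 113, 119, 120, 118, 120]
240 [79, 83, 80, 80, 83, 72, 57, 57, 52, 54, 50, 34, 31, 30, 34, 28, 15, 13, 12, 11, 10, 11, 21, 24, 25, 24, 26, 24, 30, 28, 24, 28]
252 [51, 51, 55, 50, 54, 51, 49, 53, 53, 51, 68, 103, 77, 26, 30, 26, 12, 13, 11, 15, 8, 7, 17, 25, 27, 25, 24, 30, 26, 29, 24, 30]
265 [52, 55, 53, 53, 49, 50, 50, 50, 51, 52, 51, 36, 29, 26, 29, 22, 13, 15, 12, 14, 15, 13, 30, 35, 31, 34, 33, 34, 37, 33, 38, 35]
```

The rim edges (columns 226.5–283, near edge row 141) put the pan about 1 mm off centre in y and about −4 mm in x, against the low guides. That is within tolerance, so the cover is next.

```bash
cat > bar.py <<'E'
from h import *
import sys
t=float(sys.argv[1]);up=float(sys.argv[2]);tilt=float(sys.argv[3]);dep=float(sys.argv[4]) if len(sys.argv)>4 else .006
b=np.load('bay.npy');b[:3]+=[0,.0015,0];r=R.from_euler('z',b[3])*R.from_euler('y',-np.radians(28))
bar=lambda t:r.apply([.068-.172*np.cos(t),0,.084+.172*np.sin(t)])+b[:3]
f=frame(np.degrees(b[3]),tilt,90)
if __name__=='__main__':
    print('bar',bar(t).round(4)); plan(bar(t)-f.apply([0,0,dep+up]),f)
E
python3 bar.py 1.95 .1 10; python3 - <<'E'
from h import *
w=vision.camera_info('wrist'); w['extrinsics']=np.load('w1.npy')
for u,v in [(15,345),(140,400),(270,455)]: print(onz(w,u/2.5+100,v/2.5,0).round(3))
plan([.48,.04,.44],frame(-3,10))
E
```

```text
bar [0.6275 0.0393 0.3321]
shift cm [-10.06   0.04 -17.86] turn [ 3.26  2.98 89.9 ]
[ 0.651 -0.269  0.   ]
[ 0.706 -0.182  0.   ]
[ 0.769 -0.077  0.   ]
shift cm [  2.36  -0.69 -21.32] turn [ 0.16  3.97 -0.16]
```

```bash
python3 -m creep '6 2 0 -5 0 0 0;6 3 0 -11 0 1 0;6 3 0 -17 0 2 0;6 3 -.5 -22 0 3 0;6 3 -.5 -22 0 4 0' ; python3 j.py
python3 -m creep '6 0 0 0 0 0 10;6 0 0 0 0 0 20;6 0 0 0 0 0 30;6 0 0 0 0 0 40;6 0 0 0 0 0 50'
python3 -m creep '6 0 0 0 0 0 10;6 0 0 0 0 0 20;6 0 0 0 0 0 30;6 0 0 0 0 0 40;6 0 0 0 0 0 40'; python3 j.py;python3 bar.py 1.95 .06 10
```

```text
clock: 31.02
position: [0.4727, 0.0434, 0.4472]
ee_rot: [0.077, 2.966, 0.003]
force: [0.7, -0.3, -0.9]
width: 0.653
gripper_force: 0.0
joints [-1.48 -0.24  1.03  1.74  0.29  1.37  1.04] pos [0.4727 0.0434 0.4472] yaw/tilt [ 10.   -0.2 -56.4]
clock: 31.65
position: [0.4725, 0.0425, 0.4436]
ee_rot: [1.342, 2.664, 0.104]
force: [0.1, 0.3, 0.5]
width: 0.652
gripper_force: 0.0
clock: 32.28
position: [0.4726, 0.0423, 0.4437]
ee_rot: [2.187, 2.071, 0.179]
force: [0.2, 0.3, -1.0]
width: 0.655
gripper_force: 0.0
joints [-1.14 -0.12  0.82  1.74  0.16  1.32 -0.4 ] pos [0.4726 0.0423 0.4437] yaw/tilt [  9.8  -0.5 -56.5]
bar [0.6275 0.0393 0.3321]
shift cm [ 0.54 13.33  7.04] turn [-0.17 -0.03 -0.02]
```

```bash
python3 -m creep '6 .2 4 0 0 0 0;6 .4 9 2 0 0 0;6 .5 13.3 5 0 0 0;6 .5 13.3 7 0 0 0;6 .5 13.3 7 0 0 0'
python3 -m creep '6 0 0 0 0 0 0'; python3 bar.py 1.95 0 10
python3 - <<'E'
from h import *
from bar import bar
E
python3 - <<'E'
from h import *
b=np.load('bay.npy');r=R.from_euler('z',b[3])*R.from_euler('y',-np.radians(28))
w=vision.camera_info('top');i=pic('top','t9.png');v=i.max(2)
j=pic('scene','s9.png').max(2)
# bar edges in the wrist picture: bar is black, runs along tool x = image vertical
k=pic('wrist','w9.png').max(2);w=vision.camera_info('wrist')
for t in(1.9,1.95,2.0): print(t,proj(w,r.apply([[.068-.172*np.cos(t),y,.084+.172*np.sin(t)] for y in(-.04,0,.04)])+b[:3]).round(0).tolist())
for row in (60,100,140,170): print(row,k[row,200:320:2].tolist())
E
```

```text
clock: 32.9
position: [0.6155, 0.0392, 0.396]
ee_rot: [2.186, 2.074, 0.174]
force: [0.3, -0.7, 0.1]
width: 0.649
gripper_force: 0.0
clock: 33.02
position: [0.6159, 0.0392, 0.3992]
ee_rot: [2.186, 2.072, 0.182]
force: [0.1, -0.2, 0.5]
width: 0.654
gripper_force: 0.0
bar [0.6275 0.0393 0.3321]
shift cm [ 0.05 -0.01  6.22] turn [-0.06 -0.12  0.01]
1.9 [[244.0, 260.0], [244.0, 213.0], [243.0, 162.0]]
1.95 [[255.0, 260.0], [255.0, 213.0], [255.0, 162.0]]
2.0 [[265.0, 259.0], [266.0, 213.0], [266.0, 162.0]]
60 [181, 212, 212, 220, 246, 247, 240, 212, 170, 232, 171, 171, 170, 171, 172, 169, 172, 233, 232, 232, 232, 234, 232, 233, 235, 235, 235, 212, 184, 219, 233, 188, 155, 147, 133, 123, 225, 233, 234, 233, 233, 233, 212, 142, 127, 128, 130, 131, 129, 147, 225, 234, 230, 229, 226, 180, 68, 35, 38, 34]
100 [224, 222, 224, 170, 168, 168, 169, 171, 169, 169, 168, 170, 169, 169, 172, 170, 169, 170, 170, 169, 170, 171, 170, 171, 171, 171, 172, 173, 171, 234, 234, 234, 234, 233, 235, 234, 234, 235, 234, 233, 234, 235, 233, 234, 233, 233, 234, 233, 184, 170, 170, 171, 171, 169, 170, 170, 169, 169
[... 169 characters left out ...]
41, 231, 235, 234, 234, 235, 234, 233, 232, 232, 232, 233, 233, 233, 233, 233, 233, 234, 233, 234, 232, 233, 232, 232, 233, 233, 232, 232]
170 [29, 27, 24, 28, 27, 29, 26, 30, 30, 29, 26, 27, 29, 28, 28, 29, 28, 23, 16, 17, 18, 38, 120, 60, 24, 27, 27, 27, 26, 25, 25, 131, 168, 243, 242, 242, 242, 242, 242, 242, 242, 242, 242, 242, 242, 242, 242, 241, 242, 241, 241, 240, 240, 241, 228, 34, 33, 36, 34, 35]Traceback (most recent call last):
  File "<stdin>", line 2, in <module>
  File "bar.py", line 3, in <module>
    t=float(sys.argv[1]);up=float(sys.argv[2]);tilt=float(sys.argv[3]);dep=float(sys.argv[4]) if len(sys.argv)>4 else .006
            ~~~~~~~~^^^
IndexError: list index out of range
```

The bar's dark band (columns 247–261 at row 170) is centred at 254, so t is about 1.945 as assumed. I'll descend and grip it lightly.

```bash
python3 -m creep '6 0 0 3 0 0 0;6 0 0 5 0 0 0;6 0 0 6.2 0 0 0;6 0 0 6.2 0 0 0;3 0 0 6.2 0 0 0' 8
python3 -m creep '1 0 0 0 0 0 0;.5 0 0 0 0 0 0;.5 0 0 0 0 0 0;.5 0 0 0 0 0 0;.5 0 0 0 0 0 0' 8
python3 bar.py 1.945 0 10; python3 j.py
cat > arc.py <<'E'
from h import *
import sys
from bar import r,b
# bar position from measured TCP (bar sits dep ahead); print further arc points in the current tool axes
dep=float(sys.argv[4]);s=telemetry.observe();Rt=R.from_rotvec(s['ee_rot'])
q=r.inv().apply(s['position']+Rt.apply([0,0,dep])-b[:3]); t0=np.arctan2(q[2]-.084,.068-q[0]); print('now t',t0.round(3),'radius',np.hypot(q[2]-.084,.068-q[0]).round(4),'y',q[1].round(4),'F',s['force'].round(1),'w',s['width'])
for t in map(float,sys.argv[5:]):
    p=r.apply([.068-.172*np.cos(t),q[1],.084+.172*np.sin(t)])+b[:3]-Rt.apply([0,0,dep]); print(t,(Rt.inv().apply(p-s['position'])*100).round(2))
E
python3 arc.py 0 0 10 .006 1.85 1.75 1.65 1.55 1.45
```

```text
clock: 33.8
position: [0.627, 0.0387, 0.3384]
ee_rot: [2.187, 2.069, 0.183]
force: [-1.0, 0.3, 0.4]
width: 0.586
gripper_force: 0.0
clock: 34.42
position: [0.6267, 0.0388, 0.3373]
ee_rot: [2.188, 2.07, 0.181]
force: [-0.8, -0.0, 0.4]
width: 0.126
gripper_force: 8.0
bar [0.6267 0.0393 0.332 ]
shift cm [ 0.05 -0.09 -0.07] turn [-0.1  -0.08 -0.09]
joints [-0.86  0.38  1.    1.64 -0.36  1.13  0.14] pos [0.6267 0.0388 0.3373] yaw/tilt [  9.8  -0.5 -56.4]
now t 1.951 radius 0.1713 y -0.0005 F [-0.8 -0.   0.4] w 0.1260881527661581
1.85 [-0.   -1.72 -0.09]
1.75 [-0.01 -3.44  0.06]
1.65 [-0.01 -5.13  0.38]
1.55 [-0.01 -6.78  0.86]
1.45 [-0.02 -8.37  1.51]
```

Gripped: opening 11.6 mm on the 12 mm bar. Now I'll move along the arc.

```bash
python3 -m creep '.5 0 -1.7 -.1 0 0 0;.5 0 -3.4 .05 0 0 0;.5 0 -5.1 .4 0 0 0;.5 0 -6.8 .85 0 0 0;.5 0 -8.4 1.5 0 0 0'
python3 -m creep '.5 0 0 0 0 0 0'
python3 arc.py 0 0 10 .006 1.35 1.25 1.15 1.05 .95; python3 j.py
```

```text
clock: 35.05
position: [0.5463, 0.0436, 0.308]
ee_rot: [2.188, 2.07, 0.182]
force: [0.2, 1.4, 0.0]
width: 0.132
gripper_force: 8.0
clock: 35.17
position: [0.5455, 0.0437, 0.3075]
ee_rot: [2.189, 2.072, 0.18]
force: [-1.0, -0.1, 0.1]
width: 0.127
gripper_force: 8.0
now t 1.441 radius 0.1724 y -0.0 F [-1.  -0.1  0.1] w 0.12699886778462519
1.35 [-0.   -1.36  0.78]
1.25 [-0.01 -2.79  1.74]
1.15 [-0.01 -4.12  2.83]
1.05 [-0.01 -5.33  4.05]
0.95 [-0.02 -6.41  5.38]
joints [-1.06  0.23  1.07  1.87 -0.23  1.    0.03] pos [0.5455 0.0437 0.3075] yaw/tilt [  9.7  -0.4 -56.5]
```

```bash
python3 -m creep '.5 0 -1.35 .8 0 0 0;.5 0 -2.8 1.75 0 0 0;.5 0 -4.1 2.85 0 0 0;.5 0 -5.3 4.05 0 0 0;.5 0 -6.4 5.4 0 0 0'
python3 -m creep '.5 0 0 0 0 0 0'
python3 arc.py 0 0 10 .006 .87 .79 .71 .63 .55; python3 j.py
```

```text
clock: 35.8
position: [0.4926, 0.0469, 0.2437]
ee_rot: [2.189, 2.071, 0.181]
force: [-1.1, 2.6, 0.2]
width: 0.127
gripper_force: 8.0
clock: 35.92
position: [0.4924, 0.0468, 0.2435]
ee_rot: [2.189, 2.071, 0.179]
force: [-3.9, 3.2, 0.6]
width: 0.123
gripper_force: 8.0
now t 0.952 radius 0.1711 y 0.0002 F [-3.9  3.2  0.6] w 0.1234316098841806
0.87 [-0.   -0.86  1.12]
0.79 [-0.01 -1.53  2.31]
0.71 [-0.01 -2.11  3.56]
0.63 [-0.01 -2.58  4.85]
0.55 [-0.01 -2.95  6.18]
joints [-1.14  0.18  1.07  2.08 -0.19  0.81 -0.02] pos [0.4924 0.0468 0.2435] yaw/tilt [  9.7  -0.4 -56.5]
```

```bash
python3 -m creep '.5 0 -.85 1.1 0 0 0;.5 0 -1.5 2.3 0 0 0;.5 0 -2.1 3.55 0 0 0;.5 0 -2.6 4.85 0 0 0;.5 0 -2.95 6.2 0 0 0'
python3 -m creep '.5 0 0 0 0 0 0'
python3 arc.py 0 0 10 .006 .48 .41 .34 .27 .2; python3 j.py
```

```text
clock: 36.55
position: [0.474, 0.0479, 0.1773]
ee_rot: [2.189, 2.072, 0.179]
force: [-6.6, 4.7, -0.7]
width: 0.126
gripper_force: 8.0
clock: 36.67
position: [0.4739, 0.0477, 0.1771]
ee_rot: [2.189, 2.071, 0.178]
force: [-5.1, 4.8, -0.9]
width: 0.129
gripper_force: 8.0
now t 0.548 radius 0.1719 y 0.0002 F [-5.1  4.8 -0.9] w 0.12938863426902897
0.48 [-0.   -0.23  1.14]
0.41 [-0.   -0.39  2.33]
0.34 [-0.   -0.45  3.54]
0.27 [-0.01 -0.44  4.74]
0.2 [-0.01 -0.34  5.94]
joints [-1.04  0.27  0.98  2.2  -0.33  0.65  0.09] pos [0.4739 0.0477 0.1771] yaw/tilt [  9.7  -0.5 -56.5]
```

```bash
python3 -m creep '.5 .05 -.25 1.1 0 0 0;.5 .1 -.4 2.2 0 0 0;.5 .1 -.45 3.3 0 0 0;.5 .1 -.45 4.4 0 0 0;.5 .1 -.35 5.4 0 0 0'
python3 -m creep '.5 0 0 0 0 0 0'
python3 arc.py 0 0 10 .006 .18 .14 .1 .06 .02 0 -.02; python3 j.py
```

```text
clock: 37.3
position: [0.4777, 0.0476, 0.1226]
ee_rot: [2.192, 2.073, 0.174]
force: [-11.5, -0.4, -3.7]
width: 0.123
gripper_force: 8.0
clock: 37.42
position: [0.4778, 0.0476, 0.1225]
ee_rot: [2.192, 2.073, 0.173]
force: [-9.8, -0.2, -4.3]
width: 0.122
gripper_force: 8.0
now t 0.229 radius 0.1736 y 0.0002 F [-9.8 -0.2 -4.3] w 0.12223848901584528
0.18 [0.   0.26 0.83]
0.14 [0.   0.37 1.51]
0.1 [0.   0.51 2.18]
0.06 [0.   0.67 2.85]
0.02 [0.   0.87 3.51]
0.0 [0.   0.97 3.84]
-0.02 [0.   1.08 4.16]
joints [-0.89  0.37  0.83  2.24 -0.49  0.53  0.24] pos [0.4778 0.0476 0.1225] yaw/tilt [  9.5  -0.5 -56.5]
```

```bash
python3 -m creep '.5 0 .1 .8 0 0 0;.5 0 .2 1.5 0 0 0;.5 0 .3 2.2 0 0 0;.5 0 .5 2.85 0 0 0;.5 0 .5 2.85 0 0 0'
python3 arc.py 0 0 10 .006 .02 0 -.02
```

```text
clock: 38.05
position: [0.4863, 0.0471, 0.0948]
ee_rot: [2.193, 2.074, 0.171]
force: [-13.1, -0.8, -7.0]
width: 0.126
gripper_force: 8.0
now t 0.063 radius 0.1749 y 0.0002 F [-13.1  -0.8  -7. ] w 0.12619737254721244
0.02 [0.   0.49 0.64]
0.0 [0.   0.59 0.96]
-0.02 [0.   0.71 1.29]
```

```bash
python3 -m creep '.5 0 .1 .4 0 0 0;.5 0 .15 .8 0 0 0;.5 0 .2 1.1 0 0 0;.5 0 .2 1.1 0 0 0'
python3 arc.py 0 0 10 .006 0 -.02
```

```text
clock: 38.55
position: [0.4906, 0.0468, 0.0846]
ee_rot: [2.192, 2.073, 0.172]
force: [-10.9, -1.4, -6.6]
width: 0.125
gripper_force: 8.0
now t -0.0 radius 0.1755 y 0.0001 F [-10.9  -1.4  -6.6] w 0.12536748291343805
0.0 [ 0.    0.33 -0.11]
-0.02 [0.   0.44 0.21]
```

```bash
python3 -m creep '.5 0 0 .2 0 0 0;.5 0 0 .4 0 0 0;.5 0 0 .4 0 0 0'
python3 arc.py 0 0 10 .006; python3 -m creep '.5 0 -.1 .7 0 0 0;.5 0 -.1 .9 0 0 0;.5 0 -.1 .9 0 0 0'
python3 arc.py 0 0 10 .006
```

```text
clock: 38.92
position: [0.4923, 0.0467, 0.0812]
ee_rot: [2.191, 2.072, 0.174]
force: [-8.9, -2.7, -5.4]
width: 0.125
gripper_force: 8.0
now t -0.022 radius 0.1757 y 0.0002 F [-8.9 -2.7 -5.4] w 0.12458577967560885
clock: 39.3
position: [0.4948, 0.047, 0.0732]
ee_rot: [2.19, 2.071, 0.179]
force: [-7.2, -0.7, 0.7]
width: 0.127
gripper_force: 8.0
now t -0.068 radius 0.1776 y 0.0006 F [-7.2 -0.7  0.7] w 0.12701977463440742
```

```bash
python3 -m creep '.5 0 0 0 0 0 0;.5 0 0 0 0 0 0;.5 0 0 .3 0 0 0;.5 0 0 .6 0 0 0;.5 0 0 .6 0 0 0' 30
python3 arc.py 0 0 10 .006
python3 - <<'E'
from h import *
from scipy.spatial.transform import Rotation
b=np.load('bay.npy');r=R.from_euler('z',b[3])*R.from_euler('y',-np.radians(28))
for n in('scene','top'):
    c=vision.camera_info(n); v=pic(n,n+'10.png').max(2).astype(int)
    for t in(0,.05,.1):
        P=[(.068-d*np.cos(t),y,.084+d*np.sin(t)) for d,y in((.126,.084),(.126,-.084),(.126,.065),(.126,-.065),(.172,.05),(.172,-.05))]
        print(n,t,proj(c,r.apply(P)+b[:3]).round(1).tolist())
v=cv2.imread('pics/scene10.png').max(2); print('\n'.join(str(x) for x in v[196:216:1,222:246:2].tolist()))
E
```

```text
clock: 39.92
position: [0.4957, 0.0471, 0.0682]
ee_rot: [2.191, 2.071, 0.181]
force: [-17.3, 1.2, 25.8]
width: 0.117
gripper_force: 30.0
now t -0.094 radius 0.1795 y 0.0007 F [-17.3   1.2  25.8] w 0.11738501982885258
scene 0 [[173.0, 166.3], [212.8, 195.6], [177.3, 169.4], [208.0, 192.0], [170.8, 184.7], [194.1, 202.7]]
scene 0.05 [[171.9, 165.4], [211.9, 194.8], [176.2, 168.5], [207.1, 191.2], [169.3, 183.6], [192.7, 201.7]]
scene 0.1 [[170.9, 164.4], [211.0, 193.9], [175.2, 167.5], [206.2, 190.3], [167.9, 182.4], [191.4, 200.5]]
top 0 [[174.9, 207.6], [233.3, 209.2], [181.4, 207.7], [226.7, 209.0], [187.5, 222.6], [221.9, 223.7]]
top 0.05 [[174.3, 208.4], [233.1, 210.0], [180.9, 208.5], [226.3, 209.8], [186.8, 223.8], [221.4, 224.9]]
top 0.1 [[173.7, 209.1], [232.8, 210.8], [180.3, 209.3], [226.0, 210.6], [186.1, 224.9], [221.0, 225.9]]
[168, 164, 166, 162, 163, 168, 107, 98, 97, 97, 91, 82]
[163, 166, 162, 164, 160, 146, 99, 99, 98, 100, 93, 148]
[163, 166, 165, 163, 166, 119, 97, 100, 96, 97, 105, 180]
[154, 168, 166, 163, 165, 98, 100, 97, 96, 91, 153, 183]
[134, 157, 167, 166, 
[... 219 characters left out ...]
, 165, 100, 93, 89, 91, 173, 189, 196, 182, 182]
[158, 162, 142, 89, 91, 93, 155, 191, 192, 195, 183, 184]
[166, 174, 117, 89, 93, 102, 178, 194, 196, 190, 182, 183]
[158, 160, 90, 93, 86, 151, 181, 197, 194, 186, 183, 182]
[127, 132, 89, 92, 148, 178, 181, 190, 197, 187, 181, 182]
[95, 100, 93, 105, 179, 182, 180, 185, 186, 181, 182, 182]
[77, 95, 88, 154, 182, 186, 179, 181, 182, 180, 182, 183]
[83, 92, 119, 183, 181, 184, 184, 183, 181, 181, 183, 182]
[94, 110, 173, 183, 184, 182, 184, 181, 183, 184, 180, 182]
[88, 155, 182, 185, 183, 185, 183, 181, 180, 181, 181, 188]
[100, 176, 185, 183, 182, 183, 181, 185, 181, 184, 183, 183]
[161, 183, 182, 183, 181, 180, 184, 181, 181, 180, 182, 184]
```

Pressing meets about 29 N along the bay normal, so the cover rests on its stops. I'll ease off to a light load, then open.

```bash
python3 -m creep '.5 0 0 -.3 0 0 0;.5 0 0 -.5 0 0 0;.5 0 0 -.5 0 0 0'
python3 -m creep '2.5 0 0 0 0 0 0;3 0 0 0 0 0 0;3 0 0 0 0 0 0'; python3 arc.py 0 0 10 .006 0; python3 j.py
```

```text
clock: 40.4
position: [0.4939, 0.0472, 0.0717]
ee_rot: [2.19, 2.072, 0.176]
force: [-7.3, 0.7, -5.4]
width: 0.118
gripper_force: 30.0
clock: 40.78
position: [0.4969, 0.0474, 0.0728]
ee_rot: [2.187, 2.069, 0.183]
force: [-0.5, 0.3, 0.1]
width: 0.324
gripper_force: 0.0
now t -0.076 radius 0.176 y 0.0011 F [-0.5  0.3  0.1] w 0.32382015958702415
0.0 [ 0.   -0.08 -1.38]
joints [-0.73  0.47  0.65  2.24 -0.65  0.41  0.37] pos [0.4969 0.0474 0.0728] yaw/tilt [ 10.   -0.5 -56.4]
```

```bash
python3 -m creep '3 0 -.05 -1.5 0 0 0;3 0 -.05 -3 0 0 0;3 0 -.05 -5 0 0 0;3 0 -.05 -9 0 0 0;3 0 -.05 -14 0 0 0'
python3 -m creep '3 0 0 -5 0 0 0;3 0 0 -5 0 0 0;3 0 0 -5 0 0 0;3 0 0 -5 0 0 0'
python3 - <<'E'
from h import *
from scipy.spatial.transform import Rotation
b=np.load('bay.npy');r=R.from_euler('z',b[3])*R.from_euler('y',-np.radians(28))
c=vision.camera_info('wrist'); v=pic('wrist','w11.png').max(2)
for t in(0,.05,.1):
    P=[(.068-.172*np.cos(t),y,.084+.172*np.sin(t)) for y in(-.04,0,.04)]
    print(t,proj(c,r.apply(P)+b[:3]).round(1).tolist())
for row in (140,160,180,200,220): print(row,[(k,int(x)) for k,x in zip(range(200,320,3),v[row,200:320:3])])
E
```

```text
clock: 41.4
position: [0.471, 0.0481, 0.2111]
ee_rot: [2.188, 2.068, 0.179]
force: [0.3, 1.7, 1.4]
width: 0.328
gripper_force: 0.0
clock: 41.9
position: [0.462, 0.0484, 0.2585]
ee_rot: [2.189, 2.068, 0.178]
force: [0.0, -0.1, 0.2]
width: 0.326
gripper_force: 0.0
0 [[256.6, 213.5], [256.6, 181.3], [256.6, 146.9]]
0.05 [[254.6, 215.9], [254.5, 182.9], [254.4, 147.7]]
0.1 [[252.8, 218.4], [252.6, 184.7], [252.5, 148.5]]
140 [(200, 202), (203, 202), (206, 201), (209, 203), (212, 200), (215, 203), (218, 201), (221, 202), (224, 201), (227, 201), (230, 201), (233, 202), (236, 201), (239, 199), (242, 143), (245, 142), (248, 143), (251, 26), (254, 30), (257, 27), (260, 27), (263, 28), (266, 21), (269, 23), (272, 25), (275, 23), (278, 25), (281, 25), (284, 26), (287, 21), (290, 28), (293, 28), (296, 27), (299, 38), (302, 26), (305, 201), (308, 214), (311, 215), (314, 219), (317, 222)]
160 [(200, 203), (203, 203), (206, 204), (209, 201), (212, 201), (215, 201), (218, 190), (221, 188), (224, 189), (227, 187), (230, 188), (233, 201), (236, 202), (239, 201), (242, 158), (245, 142), (248, 141), (25
[... 993 characters left out ...]
0), (263, 188), (266, 190), (269, 190), (272, 192), (275, 188), (278, 189), (281, 189), (284, 64), (287, 51), (290, 55), (293, 135), (296, 169), (299, 220), (302, 220), (305, 219), (308, 218), (311, 217), (314, 220), (317, 216)]
220 [(200, 204), (203, 187), (206, 191), (209, 189), (212, 188), (215, 187), (218, 174), (221, 128), (224, 110), (227, 163), (230, 182), (233, 188), (236, 189), (239, 189), (242, 189), (245, 187), (248, 188), (251, 32), (254, 35), (257, 24), (260, 22), (263, 18), (266, 19), (269, 21), (272, 18), (275, 15), (278, 17), (281, 19), (284, 99), (287, 108), (290, 97), (293, 158), (296, 193), (299, 222), (302, 218), (305, 158), (308, 212), (311, 219), (314, 215), (317, 220)]
```

```bash
python3 - <<'E'
from h import *
b=np.load('bay.npy');b[0]-=.002;b[1]+=.0015;r=R.from_euler('z',b[3])*R.from_euler('y',-np.radians(28))
c=vision.camera_info('wrist'); v=cv2.imread('pics/w11.png').max(2).astype(float)
for col in (266,272):
    x=v[125:240,col]; k=np.flatnonzero(np.abs(np.diff(x))>35)+125; print(col,k, [int(a) for a in x[::4]])
for t in(0,.03,.06,.1):
    print(t,[proj(c,r.apply([(.068-d*np.cos(t),y,.084+d*np.sin(t)) for y in(-.05,-.044,.044,.05)])+b[:3]).round(1)[:,1].tolist() for d in(.163,.158)], proj(c,r.apply([[.068-d*np.cos(t),0,.084+d*np.sin(t)] for d in(.126,)])+b[:3]).round(1).tolist())
E
```

```text
266 [132 142 143 162 173 217 226 227] [202, 202, 15, 26, 24, 202, 203, 204, 203, 205, 139, 130, 148, 190, 191, 189, 190, 188, 190, 190, 189, 189, 188, 168, 24, 24, 189, 191, 189]
272 [132 142 143 160 218 227 228] [201, 203, 52, 24, 24, 156, 159, 203, 205, 143, 128, 132, 144, 144, 143, 143, 143, 188, 189, 191, 190, 188, 188, 187, 19, 27, 189, 189, 189]
0 [[220.9, 216.2, 142.0, 136.5], [221.3, 216.6, 142.1, 136.6]] [[293.9, 182.6]]
0.03 [[222.3, 217.6, 142.4, 136.8], [222.7, 218.0, 142.5, 136.9]] [[293.3, 183.4]]
0.06 [[223.8, 219.0, 142.8, 137.1], [224.2, 219.4, 142.8, 137.2]] [[292.9, 184.2]]
0.1 [[225.8, 221.0, 143.3, 137.6], [226.2, 221.3, 143.4, 137.6]] [[292.4, 185.3]]
```

The bar and arm positions match a shut cover: arm span about 75 px against 74.4 predicted at 0 rad. The hand is clear, so I'm handing in.

```bash
python3 -c "
from h import *
print(job.sign_off())"
```

```text
the job is handed in; nothing more can be done
None
```

I handed the job in at about 42 s: the plate and pan are in the bay and the cover is shut on its stops. The last image puts the cover at 0.02 ± 0.02 rad against the 0.04 limit. The pan measured about 4 mm downslope of centre (limit 8), but I couldn't check it once the cover hid it. The sign-off gave no verdict.

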